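Set up and load the tube rotator

TASK

Make the rotating mixer on the bench ready to run: first turn its rotor on its centres until the red spoke and the loading face with the mounts point straight up, and then wind the brake handwheel until the red gauge pointer stands in the green band. Then fit every sample pod that is there into the mount of its own colour, pushed fully home and locked with a quarter turn clockwise; leave the face up, the pointer in the green, and the things standing around the machine alone.

Things in the scene. Friction and masses are not known exactly. Their poses are not given: they have to be found in the camera images.
- rotor_hub (a point): centre of the black capstan hub at the rotor's left end, on its axis (105 mm above the worktop); y along the axis to the headstock, z where the loading face looks. Round-ended spokes 12 mm thick stand out radially in this point's x-z plane, every 60 degrees, to 75 mm from the axis; the red one lies along z, five are black. Grip or push one from above about 58 mm from the axis.
- rotor_face (a point): middle of the rotor's loading face (78 x 250 mm aluminium plate with red marks and the three mounts; the other side is ribbed and bare), 8 mm from the axis; z points squarely out of the face, along the red spoke
- rotor (a joint): angle of the rotor on its centres, rad, -6.5 to 12.8; 0 (or any whole turn) = loading face and red spoke straight up; grows as the top goes away from the robot; turns either way, stiff (0.6 N m of friction), stays where it is left
- wheel_grip (a point): on the upright axis of the brake handwheel, half-way up its rim; black ribbed round wheel 56 mm in diameter, 30 mm thick (15 mm above and below this point), white line on top; it stands 10 mm above the white gearbox (60 mm high, 92 mm wide, reaching 75 mm in front of this point) at the right end of the machine; the tailstock beside it is 125 mm high, its near side 68 mm from this point
- wheel (a joint): angle of the brake handwheel, rad, 0 to 11, growing clockwise seen from above; 0.12 N m of friction, stays where it is left; each rad moves the gauge pointer 4 mm
- gauge (a joint): position of the red brake gauge pointer, m, 0 to 0.044; it rides along a white strip on top of the gearbox, in front of the wheel, away from the rotor as the wheel turns clockwise; the green band on the strip runs from 0.025 to 0.031
- mount_blue (a point): bayonet mount with blue rim; the point is the centre of its floor, on the loading face; z out of the face, y along the rotor axis, x across it. Housing 78 mm square, rim top 13 mm and rim underside 8 mm above the floor; opening 50 mm across, with two lug slots 20 mm wide pointing to +x and -x (70 mm tip to tip). The white and yellow mounts are alike.
- mount_yellow (a point): the same with yellow rim. In every mount a pod goes in with its lugs along the mount's x (either way round) until its foot stands on the floor, then turns a quarter turn clockwise seen from above: the lugs go under the rim and come to lie along y, at a stop. Turned the other way it jams before the lock.
- mount_white (a point): the same with white rim; the mounts are 84 mm apart along the rotor
- pod_blue_c (a point): centre of the sample pod with blue cap, 32 mm above its foot; z up along it. Round, 44 mm in diameter, top 64 mm above the foot; grasp it round the upper half, from any side; 0.15 kg, steel foot. Two lugs at the very bottom stand out along the pod's +x and -x (60 mm tip to tip, 10 wide, 6 high); a black bar on the cap lies along the lugs.
- pod_yellow_c (a point): centre of the sample pod with yellow cap, 32 mm above its foot; made like the blue one; None if absent
- pod_white_c (a point): centre of the sample pod with white cap, 32 mm above its foot; made like the blue one; None if absent
- jar: bystander: jar with a cream lid, 61 mm in diameter, 82 mm high; the point is under its centre
- lancets: bystander: printed carton 55 x 85 x 45 mm; the point is under its centre
- cup_teal: bystander: clear specimen cup with teal cap, 52 mm in diameter, 57 mm high; the point is under its centre
Not all that is in view belongs to the job. Leave any pink look-alike of the part that bears pod_white_c alone.

How it is judged (in metres and radians):
On the way, in this order (a step that is already met when the one before it is completed fails the run):
1. the rotor's loading face looks up (within 0.12 rad) and is at rest (angle between rotor_face's own z axis and vertical below 0.12 rad and velocity of joint rotor between -0.05 and 0.05 rad/s), for 0.2 s.
2. the gauge pointer stands in the green band, the face still up (within 0.2 rad) (value of joint gauge between 0.025 and 0.031 m and angle between rotor_face's own z axis and vertical below 0.2 rad), for 0.2 s.
3. every pod present stands home in the mount of its colour, turned to the lock (x of pod_blue_c in the frame of mount_blue between -0.007 and 0.007 m and y of pod_blue_c in the frame of mount_blue between -0.007 and 0.007 m and z of pod_blue_c in the frame of mount_blue between 0.028 and 0.0355 m and angle between the x axis of pod_blue_c and the y axis of mount_blue, either way round below 0.35 rad and linear speed of each of pod_blue, pod_yellow, pod_white below 0.02 m/s and x of pod_yellow_c in the frame of mount_yellow between -0.007 and 0.007 m and y of pod_yellow_c in the frame of mount_yellow between -0.007 and 0.007 m and z of pod_yellow_c in the frame of mount_yellow between 0.028 and 0.0355 m and angle between the x axis of pod_yellow_c and the y axis of mount_yellow, either way round below 0.35 rad and x of pod_white_c in the frame of mount_white between -0.007 and 0.007 m and y of pod_white_c in the frame of mount_white between -0.007 and 0.007 m and z of pod_white_c in the frame of mount_white between 0.028 and 0.0355 m and angle between the x axis of pod_white_c and the y axis of mount_white, either way round below 0.35 rad), for 0.2 s.
At the end, for the whole second after the job is handed in: loading face up within 0.15 rad; gauge pointer between 25 and 31 mm (green band); every pod present at rest in the mount of its colour: foot within 3.5 mm of the floor, within 7 mm of the mount's centre along x and y, lugs within 0.35 rad of the locked direction (the mount's y) (all of step 3 and angle between rotor_face's own z axis and vertical below 0.15 rad and value of joint gauge between 0.025 and 0.031 m); the robot touches nothing.
It fails at once if a bystander (jar, carton, specimen cup) is shifted more than 40 mm (distance of any of jar, lancets, cup_teal from where it was at the start of the episode above 0.04 m).
Of pod_blue, pod_yellow, pod_white only 2 to 3 are there at a start; the rules pass over those that are not, and their reading is None.
At some moment in a run one of pod_blue, pod_yellow, pod_white may be knocked a few centimetres aside while the robot is not near it.
Once in a run the grip may slacken for a moment while it holds something.
It also fails if it takes over 210 s, if anything falls off the work surface, if the arm or the gripper's body presses on something with over 40 N, if the wrist force passes 120 N, or if a joint passes its speed limit or range.

ROBOT

A 7-joint arm with a two-finger parallel gripper is mounted at the origin on a cart in front of the work surface, level with it; the furniture and walls round the work are solid. World frame = base frame: x ahead of the robot, y to its left, z up, the work surface at z = 0. Lengths are in mm, angles in degrees, forces in N, time in s.
With the tool pointing down it reaches from about 350 to 900 mm from the base axis. Payload 7.2 kg.
Tool frame: the origin (TCP) lies midway between the tips of the shut fingers; the grasp point (between the pads) lies tcp_to_grasp behind it (tcp_to_grasp is the distance from the TCP to the grasp point, in mm); z points along the fingers, y is the line along which they close (so a half turn about z gives the same grasp; the last joint's range is limited). The gripper opens to 88 mm and grips with 3 to 60 N. Pads are 20 mm wide; open, the fingers measure 115 mm over their backs; the gripper's body (75 mm by 178 mm) begins 61 mm behind the grasp point.
Start: joints at [72.811, 23.554, -0.728, 91.456, 0.321, 64.991, -4.71], TCP at [143.569, -608.29, 222.653] pointing down, gripper open.
Joint ranges: [-169.25, 169.25], [-16.82, 113.86], [-84.01, 82.57], [7.8, 145.47], [-59.2, 239.2], [7.22, 106.19], [-163.78, 163.78]. Speed limits (degrees/s): [136.94, 136.94, 172.46, 172.46, 180, 180, 180].

INTERFACE

Orientations are given as [roll, pitch, yaw] about the fixed x, y, z axes, in that order (R = Rz(yaw) Ry(pitch) Rx(roll)).
In Python, from station import * gives the robot as it stands. The module is installed in compiled form; this text tells all that it offers.
- The arm moves only by the tool apply_moves, never from a script. Its argument "rows" is a list of rows, each an object of numbers: "grip": the closure in counts, from 0 (fully open) to 255 (shut); "tx", "ty", "tz": the shift along the tool's x, y, z in mm; "yaw": the turn about the tool's z in degrees. A call has 1 to 12 rows; each row is the pose to reach, as a shift and turn from the pose commanded when the call began, along the tool's axes at that moment; what a row does not reach only later rows make up. A row lasts 1/8 s, in which the tool goes at most 62.5 mm and 10.7 degrees, less where a joint would pass 70% of its speed; a pose out of reach is approached as far as the arm can. A call with a gripper value outside its range is refused whole. The fingers move at their own pace and stop on an object; "force" is the grip in N (left out, the last holds). Time passes only in rows, so rows that repeat a pose let the fingers close. It gives the time, the measured TCP pose, the force, the opening and the grip force at its end, in the units of the state.
- sense(): the state, without advancing time (a new reading comes with each control period).
- grab_frame(name): name is "scene" or "top" or "wrist"; returns a dict with "img" (400x640x3 uint8, blue, green, red), "fx", "fy", "cx", "cy" (pixels), "rvec" (rotation vector, rad) and "tvec" (3), from world to camera coordinates, as OpenCV has them; the wrist camera has in their place "mount" (4x4, takes a point from camera to tool coordinates, whose origin is the TCP and whose axes are the flange's). Camera axes: x right, y down, z forward; pixel columns grow to the right and rows downward; lengths in mm; the calibration is good to about 2 mm. A picture is of the moment at which its call begins: read the wrist's pose just before it. There is no depth.
- job_done(): hands the job in; it is judged then, once.
The state is a dict: "t": time; "qpos": joint angles; "dq": joint speeds; "joint_efforts": joint torques, N m; "ee_pos": TCP position; "ee_rot": TCP orientation; "contact_force": force on the tool from outside, world axes, zero at the start; "wrist_torque": the same for the moment, N m; "width": opening from 0.0 (shut) to 1.0 (fully open); "grasp_force": force on a finger pad.
Only numpy, scipy, OpenCV 4.12 (cv2) and the standard library are available. Lean on these libraries where they do the work, as an engineer would, in place of code of your own. Each camera call takes 0.05 s, during which the arm holds its last target. There are 200 camera calls.

## Working session

There is one attempt and no reset: what is moved stays moved. The work goes in short steps, Python scripts to look and compute and a tool call to move; the robot and the scene stay as the last step left them, time stands still between calls to the robot, and variables do not carry over. Pictures are saved under pics/ and viewed, at most 14 in all, crops included, and the job is handed in when it is done.

Besides the shell and the picture viewer there is one more tool, called after "Emit:" as name([rows], argument=value, ...), one row to a line, values as JSON. apply_moves: Moves the arm, as the interface text tells. Its arguments: {"type":"object","properties":{"rows":{"type":"array","items":{"type":"object","properties":{"grip":{"type":"number"},"tx":{"type":"number"},"ty":{"type":"number"},"tz":{"type":"number"},"yaw":{"type":"number"}}}},"force":{"type":"number"}},"required":["rows"]}

```bash
mkdir -p pics
cat > h.py <<'E'
from station import *
import numpy as np, cv2, json
from scipy.spatial.transform import Rotation as R
def save(name,fn,crop=None,scale=1):
    s=sense(); f=grab_frame(name); im=f["img"]
    np.save('pics/'+fn+'.npy',im)
    if name=="wrist":
        T=np.eye(4);T[:3,:3]=R.from_euler('xyz',s["ee_rot"],degrees=True).as_matrix();T[:3,3]=s["ee_pos"]
        M=T@np.array(f["mount"])
    else:
        M=np.eye(4);r=cv2.Rodrigues(np.array(f["rvec"],float))[0];M[:3,:3]=r.T;M[:3,3]=-r.T@np.array(f["tvec"],float).ravel()
    json.dump(dict(M=M.tolist(),K=[f[k] for k in("fx","fy","cx","cy")]),open('pics/'+fn+'.json','w'))
    if crop: im=im[crop[1]:crop[3],crop[0]:crop[2]]
    cv2.imwrite('pics/'+fn+'.png',cv2.resize(im,None,fx=scale,fy=scale,interpolation=cv2.INTER_CUBIC))
    return s
def ray(fn,u,v,z):
    d=json.load(open('pics/'+fn+'.json'));M=np.array(d["M"]);fx,fy,cx,cy=d["K"]
    r=M[:3,:3]@np.array([(u-cx)/fx,(v-cy)/fy,1]);o=M[:3,3]
    return (o+r*(z-o[2])/r[2]).round(1)
def proj(fn,p):
    d=json.load(open('pics/'+fn+'.json'));M=np.array(d["M"]);fx,fy,cx,cy=d["K"]
    c=M[:3,:3].T@(np.array(p)-M[:3,3]);return (fx*c[0]/c[2]+cx).round(1),(fy*c[1]/c[2]+cy).round(1)
E
python3 - <<'E'
from h import *
s=save("scene","s0");save("top","t0")
for k,v in s.items(): print(k,v)
import station;print([n for n in dir(station) if not n.startswith('_')])
E
```

```text
t 0.0
qpos [72.81072695 23.59821547 -0.72950738 91.50362653  0.32030342 64.99047869
 -4.71142844]
dq [ 4.23366036e-02  1.75087512e-02 -1.08654563e-02 -8.21785261e-02
 -4.43668521e-02 -1.78549992e-02  1.12944824e-05]
joint_efforts [ 9.97272182e-04 -5.87947690e+01  6.42671026e-01 -2.91080189e+01
 -5.37277618e-02  1.80996757e-02  1.44100331e-04]
ee_pos [ 143.44429833 -607.79694829  221.83157943]
ee_rot [-1.79909875e+02  5.44794888e-03  1.32822314e+01]
contact_force [-0.01660419 -0.51006837 -0.20928738]
wrist_torque [-0.03852558  0.0050971   0.02763789]
grasp_force 0.0
width 0.9967320696236325
['IKError', 'grab_frame', 'job_done', 'sense', 'tcp_to_grasp']
```

View pics/s0.png

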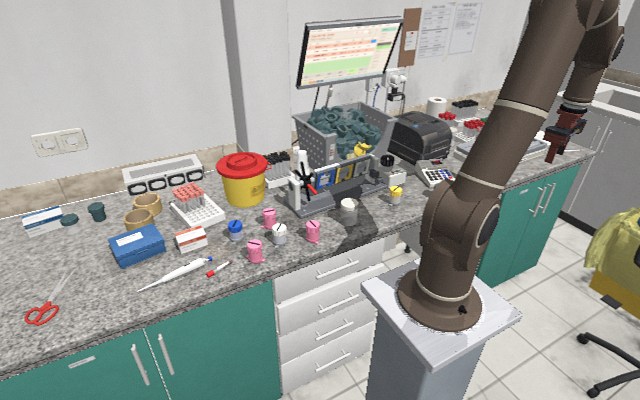

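View pics/t0.png

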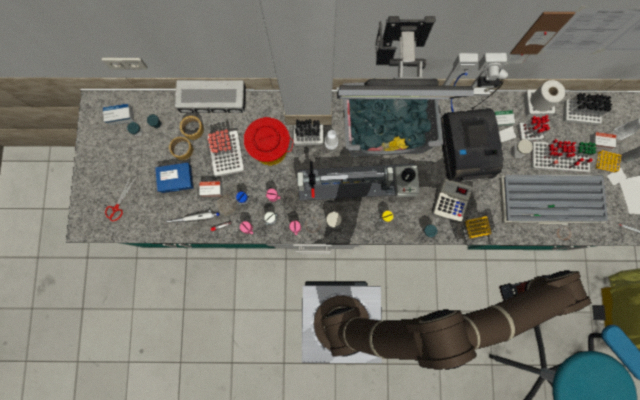

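The scene shows the machine at about (345,180), with pods to its left and front. In the top view, the rotor axis runs from about (305,178) to (390,175). I'll enlarge both.

Run:
```python
from h import *
a=np.load('pics/t0.npy')[140:250,225:445];b=np.load('pics/s0.npy')[135:275,215:435]
a=cv2.resize(a,(792,396),interpolation=cv2.INTER_CUBIC);cv2.imwrite('pics/t0c.png',a)
b=cv2.resize(b,(792,504),interpolation=cv2.INTER_CUBIC);cv2.imwrite('pics/s0c.png',b)
for u,v in[(242,197),(270,217),(388,215),(334,219),(430,230)]:print(u,v,ray('t0',u,v,64))
print(tcp_to_grasp, json.load(open('pics/t0.json')))
```

```text
242 197 [502.5 405.1  64. ]
270 217 [421.  288.8  64. ]
388 215 [ 432.  -187.8   64. ]
334 219 [414.4  30.2  64. ]
430 230 [ 372.3 -355.    64. ]
18.700000000000003 {'M': [[0.00691264433009664, -0.9847173900877755, 0.1740226336057609, 166.33294623077404], [-0.9999592795847054, -0.005797451836867085, 0.006915831449352067, 77.10245719938627], [-0.005801251658238776, -0.1740633540149061, -0.9847173677092729, 1896.3269189580706], [0.0, 0.0, 0.0, 1.0]], 'K': [457.80952227483004, 457.80952227483004, 319.31878398744567, 200.42803442892202]}
```

View pics/t0c.png

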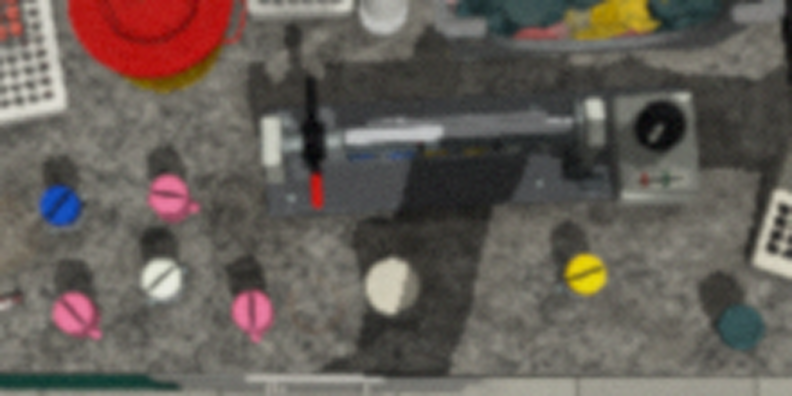

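View pics/s0c.png

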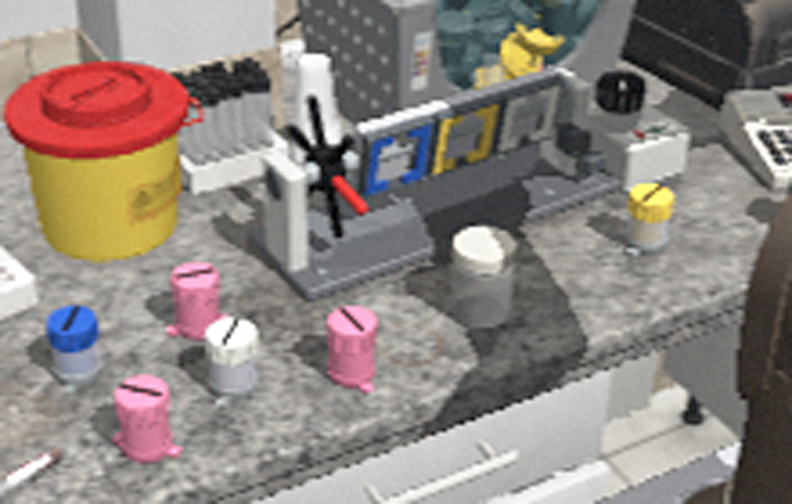

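All three pods are present. In the top crop, blue is at (60,206), white at (160,278) and yellow at (586,273). The jar is at (391,286) and the teal cup at (740,327). The loading face and red spoke point toward the robot, so the rotor needs about +90°. The gauge pointer is not yet in the green.

```bash
cat >> h.py <<'E'
def rel(x,y,z,yaw=None,s=None):
    s=s or sense();Rm=R.from_euler('xyz',s["ee_rot"],degrees=True).as_matrix()
    d=Rm.T@(np.array([x,y,z])-s["ee_pos"]);w=0 if yaw is None else -(yaw-s["ee_rot"][2])
    return d.round(1),round((w+180)%360-180,1)
E
python3 - <<'E'
from h import *
f=grab_frame("wrist");print(np.array(f["mount"]).round(2),[f[k] for k in("fx","cx","cy")])
print(ray('t0',312,176,105),ray('t0',225+317/3.6,140+207/3.6,105))
for n,u,v in[("blue",60,206),("white",160,278),("yel",586,273),("wheel",660,125)]:print(n,ray('t0',225+u/3.6,140+v/3.6,64 if n!="wheel" else 100))
print(rel(430,-300,330,0),rel(400,130,330,0))
E
```

```text
[[   0.     -0.96   -0.29   80.27]
 [   1.      0.     -0.     -0.44]
 [   0.     -0.29    0.96 -163.09]
 [   0.      0.      0.      1.  ]] [330.7793884873064, 316.8098113031523, 202.2586754123886]
[582.2 119.7 105. ] [494.6 114.7 105. ]
blue [501.5 406.4  64. ]
white [420. 291.  64.]
yel [ 428.6 -186.8   64. ]
wheel [ 590.8 -267.4  100. ]
(array([ 349.6, -234. , -107.7]), np.float64(13.3)) (array([ 419.2, -659.4, -107.2]), np.float64(13.3))
```

Emit:
apply_moves([
  {"tx":60,"ty":-40,"tz":-40,"yaw":3},
  {"tx":350,"ty":-234,"tz":-108,"yaw":13.3},
  {"tx":350,"ty":-234,"tz":-108,"yaw":13.3},
  {"tx":350,"ty":-234,"tz":-108,"yaw":13.3},
  {"tx":350,"ty":-234,"tz":-108,"yaw":13.3},
  {"tx":350,"ty":-234,"tz":-108,"yaw":13.3},
  {"tx":350,"ty":-234,"tz":-108,"yaw":13.3},
  {"tx":350,"ty":-234,"tz":-108,"yaw":13.3},
  {"tx":350,"ty":-234,"tz":-108,"yaw":13.3},
  {"tx":350,"ty":-234,"tz":-108,"yaw":13.3},
])

```text
schema error: expected keys grip, tx, ty, tz, yaw
```

Emit:
apply_moves([
  {"tx":110,"ty":-320,"tz":20},
  {"tx":110,"ty":-320,"tz":20},
  {"tx":110,"ty":-320,"tz":20},
  {"tx":110,"ty":-320,"tz":20},
  {"tx":110,"ty":-320,"tz":20},
  {"tx":110,"ty":-320,"tz":20},
  {"tx":110,"ty":-320,"tz":20},
  {"tx":110,"ty":-320,"tz":20},
])

```text
schema error: expected keys grip, tx, ty, tz, yaw
```

Run:
```python
from h import *
s=save("wrist","w1",scale=1.25);print(s["t"],s["ee_pos"],s["ee_rot"])
```

```text
0.15 [ 143.44024912 -607.93428222  222.00858866] [-1.79930393e+02  4.82027935e-03  1.32794211e+01]
```

View pics/w1.png

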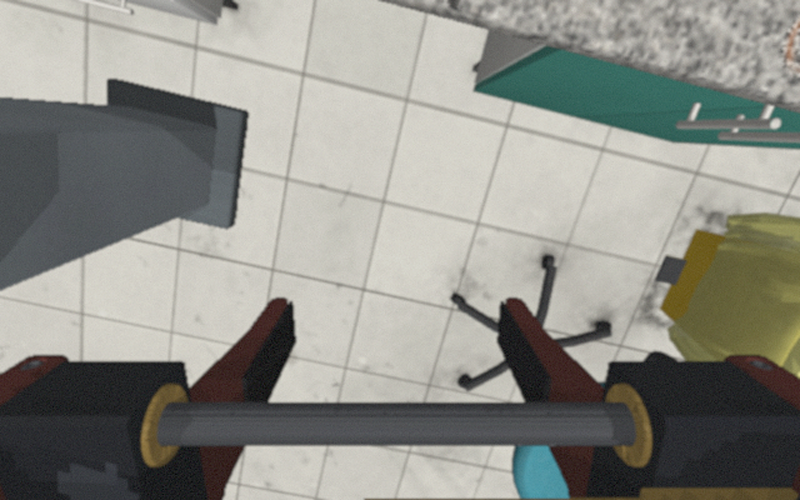

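That image is void: the moves were refused because every row needs all five keys, so the view is just the floor with the fingers at the bottom. Redoing the moves.

Emit:
apply_moves([
  {"grip":0,"tx":60,"ty":-40,"tz":-40,"yaw":3},
  {"grip":0,"tx":350,"ty":-234,"tz":-108,"yaw":13.3},
  {"grip":0,"tx":350,"ty":-234,"tz":-108,"yaw":13.3},
  {"grip":0,"tx":350,"ty":-234,"tz":-108,"yaw":13.3},
  {"grip":0,"tx":350,"ty":-234,"tz":-108,"yaw":13.3},
  {"grip":0,"tx":350,"ty":-234,"tz":-108,"yaw":13.3},
  {"grip":0,"tx":350,"ty":-234,"tz":-108,"yaw":13.3},
  {"grip":0,"tx":350,"ty":-234,"tz":-108,"yaw":13.3},
  {"grip":0,"tx":350,"ty":-234,"tz":-108,"yaw":13.3},
])

```text
t: 1.32
ee_pos: [430.0, -300.5, 330.4]
ee_rot: [180.0, 0.0, -0.0]
contact_force: [-0.2, 0.1, -0.3]
width: 0.997
grasp_force: 0.0
```

Emit:
apply_moves([
  {"grip":0,"tx":110,"ty":-320,"tz":20,"yaw":0},
  {"grip":0,"tx":110,"ty":-320,"tz":20,"yaw":0},
  {"grip":0,"tx":110,"ty":-320,"tz":20,"yaw":0},
  {"grip":0,"tx":110,"ty":-320,"tz":20,"yaw":0},
  {"grip":0,"tx":110,"ty":-320,"tz":20,"yaw":0},
  {"grip":0,"tx":110,"ty":-320,"tz":20,"yaw":0},
  {"grip":0,"tx":110,"ty":-320,"tz":20,"yaw":0},
])

```text
t: 2.2
ee_pos: [540.5, 20.2, 309.8]
ee_rot: [-180.0, 0.1, 0.1]
contact_force: [0.2, -0.9, -0.6]
width: 1.003
grasp_force: 0.0
```

Run:
```python
from h import *
s=save("wrist","w2",scale=1.25);print(s["t"],s["ee_pos"],s["ee_rot"])
```

```text
2.2 [540.51172385  20.17820438 309.81268723] [-1.79985230e+02  7.86838903e-02  5.38019687e-02]
```

View pics/w2.png

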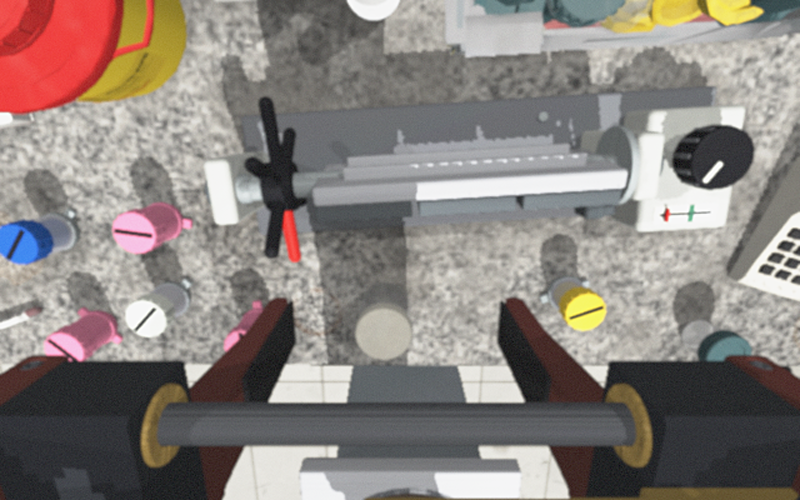

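The wrist view shows, in its pixels:
- hub (279,178)
- red spoke tip (295,260)
- black tips (272,253), (265,102) and (289,132)
- wheel centre (713,157)
- gauge pointer (667,213), left of the green band (691,213)

Next I fit the hub position and rotor angle.

Run:
```python
from h import *
from scipy.optimize import least_squares
k=1/1.25
obs=[(295,257,0),(272,250,60),(265,106,180),(289,137,240)]
def pts(p):
    hx,hy,a,yw=p
    ax=np.array([-np.sin(yw),np.cos(yw),0]);away=np.array([np.cos(yw),np.sin(yw),0])
    out=[]
    for u,v,o in obs:
        t=a+np.radians(o);q=np.array([hx,hy,105])+70*(np.sin(t)*away+np.cos(t)*np.array([0,0,1]))
        out+=list(np.array(proj('w2',q))-[u*k,v*k])
    out+=list(np.array(proj('w2',[hx,hy,105]))-[279*k,182*k])
    return out
for a0 in(-80,-95,-110):
    r=least_squares(pts,[575,120,np.radians(a0),0.0]);print(r.x[:2],np.degrees(r.x[2:]),r.cost,np.round(r.fun,1))
print('wheel',ray('w2',713*k,157*k,100),'axisR',ray('w2',632*k,172*k,105), 'hub',ray('w2',279*k,180*k,105))
for n,u,v in[("blue",20,243),("white",148,318),("yel",585,311)]:print(n,ray('w2',u*k,v*k,64))
for n,u,v in[("tailL",208,190),("tailR",240,190)]:print(n,ray('w2',u*k,v*k,125))
print([ray('w2',u*k,213*k,62) for u in(667,691)])
```

```text
[575. 120.] [-80.   0.] 455.30000000000007 [ -7.1   1.6  -7.  -21.   12.9  -6.2   7.7   9.4   3.7  -1.2]
[575. 120.] [-95.   0.] 129.55000000000004 [-3.1 -2.5 -2.8 -6.7  8.1 -8.2  5.3 -3.8  3.7 -1.2]
[575. 120.] [-110.    0.] 202.8200000000004 [  0.2  -9.8   2.    2.8   3.3  -5.2   2.1 -15.5   3.7  -1.2]
wheel [ 595.4 -258.2  100. ] axisR [ 582.8 -186.3  105. ] hub [575.4 124.1 105. ]
blue [505.8 406.9  64. ]
white [421.3 290.1  64. ]
yel [ 430.3 -183.5   64. ]
tailL [569.5 178.8 125. ]
tailR [569.5 151.9 125. ]
[array([ 537.6, -252.6,   62. ]), array([ 537.6, -276.8,   62. ])]
```

```bash
sed -i 's/return (fx\*c\[0\]\/c\[2\]+cx).round(1),(fy\*c\[1\]\/c\[2\]+cy).round(1)/return fx*c[0]\/c[2]+cx,fy*c[1]\/c[2]+cy/' h.py
python3 - <<'E'
from h import *
from scipy.optimize import least_squares
k=1/1.25
obs=[(295,257,0),(272,250,60),(265,106,180),(289,137,240)]
def pts(p):
    hx,hy,a,yw=p
    away=np.array([np.cos(yw),np.sin(yw),0]);out=[]
    for u,v,o in obs:
        t=a+np.radians(o);q=np.array([hx,hy,105])+71*(np.sin(t)*away+np.cos(t)*np.array([0,0,1]))
        out+=list(np.array(proj('w2',q))-[u*k,v*k])
    return np.array(out+list(np.array(proj('w2',[hx,hy,105]))-[279*k,180*k]))
r=least_squares(pts,[575,120,-1.8,0.0]);print(r.x[:2],np.degrees(r.x[2:]),r.cost,np.round(r.fun,1))
print(rel(540,r.x[1],260,90))
E
```

```text
[570.18654606 122.75199406] [-96.43465792   5.05534833] 23.216206000247023 [ 0.5  1.3 -1.1 -0.2 -0.9 -3.9  0.2 -1.3  1.6  4.8]
(array([  -0.4, -104.4,   49.9]), np.float64(-90.1))
```

Emit:
apply_moves([
  {"grip":255,"tx":-50,"ty":-103,"tz":20,"yaw":0},
  {"grip":255,"tx":-50,"ty":-103,"tz":50,"yaw":0},
  {"grip":255,"tx":-50,"ty":-103,"tz":168,"yaw":0},
  {"grip":255,"tx":-50,"ty":-103,"tz":168,"yaw":0},
  {"grip":255,"tx":-50,"ty":-103,"tz":168,"yaw":0},
  {"grip":255,"tx":-30,"ty":-103,"tz":168,"yaw":0},
  {"grip":255,"tx":-15,"ty":-103,"tz":168,"yaw":0},
  {"grip":255,"tx":0,"ty":-103,"tz":168,"yaw":0},
  {"grip":255,"tx":15,"ty":-103,"tz":168,"yaw":0},
  {"grip":255,"tx":30,"ty":-103,"tz":168,"yaw":0},
  {"grip":255,"tx":30,"ty":-103,"tz":168,"yaw":0},
])

```text
t: 3.62
ee_pos: [570.7, 122.2, 142.9]
ee_rot: [180.0, 0.1, -0.1]
contact_force: [-4.4, -0.8, 0.5]
width: 0.003
grasp_force: 1.7
```

Emit:
apply_moves([
  {"grip":255,"tx":0,"ty":0,"tz":-60,"yaw":0},
  {"grip":255,"tx":-85,"ty":0,"tz":-60,"yaw":0},
  {"grip":255,"tx":-85,"ty":0,"tz":-60,"yaw":0},
])

```text
t: 4.0
ee_pos: [484.5, 123.1, 204.3]
ee_rot: [-180.0, -0.1, 0.0]
contact_force: [-0.0, 0.1, 0.1]
width: 0.004
grasp_force: 0.0
```

Run:
```python
from h import *
s=save("wrist","w3",crop=(100,0,500,400),scale=1.4);print(s["t"],s["ee_pos"],s["ee_rot"])
```

```text
4.0 [484.53930293 123.14954547 204.34477881] [-1.79993959e+02 -1.47626225e-01  1.81522160e-02]
```

View pics/w3.png

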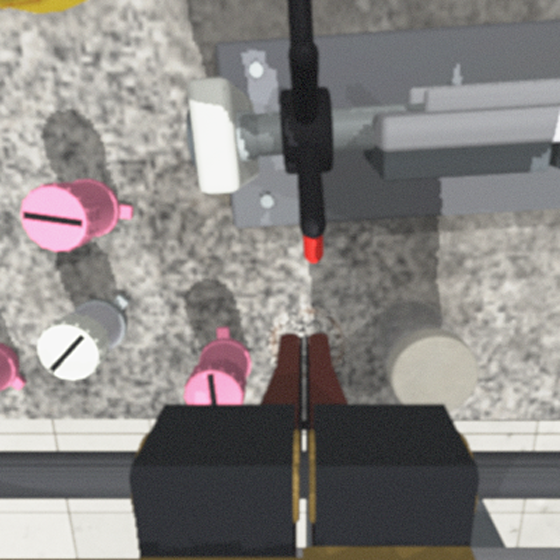

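In this view the hub is at (306,130), the near black tip at (313,228) and the red tip at (313,258), partly hidden under the black one. I'll fit the angle from these.

Run:
```python
from h import *
for hx in(570,575,580):
  print(hx,'hub',np.array(proj('w3',[hx,123,105]))*1.4-[140,0])
  for a in range(-120,-9,10):
    t=np.radians(a);print(a,(np.array(proj('w3',[hx+75*np.sin(t),123,105+75*np.cos(t)]))*1.4-[140,0]).round())
print(ray('w3',(306+140)/1.4,130/1.4,115))
```

```text
570 hub [304.82209849 132.3683065 ]
-120 [305. 238.]
-110 [305. 250.]
-100 [305. 260.]
-90 [305. 267.]
-80 [305. 271.]
-70 [305. 271.]
-60 [305. 267.]
-50 [305. 257.]
-40 [305. 242.]
-30 [305. 221.]
-20 [305. 194.]
-10 [305. 163.]
575 hub [304.83532263 122.56549122]
-120 [305. 230.]
-110 [305. 242.]
-100 [305. 252.]
-90 [305. 259.]
-80 [305. 262.]
-70 [305. 262.]
-60 [305. 257.]
-50 [305. 247.]
-40 [305. 231.]
-30 [305. 209.]
-20 [305. 182.]
-10 [305. 150.]
580 hub [304.8487015  112.64797781]
-120 [305. 222.]
-110 [305. 234.]
-100 [305. 244.]
-90 [305. 250.]
-80 [305. 253.]
-70 [305. 253.]
-60 [305. 247.]
-50 [305. 236.]
-40 [305. 220.]
-30 [305. 197.]
-20 [305. 169.]
-10 [305. 136.]
[571.  122.4 115. ]
```

Emit:
apply_moves([
  {"grip":255,"tx":0,"ty":3,"tz":60,"yaw":0},
  {"grip":255,"tx":15,"ty":3,"tz":60,"yaw":0},
  {"grip":255,"tx":25,"ty":3,"tz":60,"yaw":0},
  {"grip":255,"tx":35,"ty":3,"tz":60,"yaw":0},
  {"grip":255,"tx":45,"ty":3,"tz":60,"yaw":0},
])

```text
t: 4.68
ee_pos: [527.7, 120.6, 143.8]
ee_rot: [179.9, 0.4, 0.1]
contact_force: [-11.0, 0.5, 0.5]
width: 0.003
grasp_force: 5.6
```

Emit:
apply_moves([
  {"grip":255,"tx":8,"ty":0,"tz":0,"yaw":0},
  {"grip":255,"tx":16,"ty":0,"tz":0,"yaw":0},
])

```text
t: 4.92
ee_pos: [545.8, 121.1, 144.6]
ee_rot: [-180.0, 0.2, 0.0]
contact_force: [-11.6, 1.1, 9.9]
width: 0.007
grasp_force: 6.8
```

Run:
```python
from h import *
s=save("wrist","w4",crop=(100,0,500,400),scale=1.4);print(s["t"],s["ee_pos"],s["ee_rot"])
```

```text
4.925 [545.76479509 121.07027993 144.61366743] [-1.79980404e+02  1.78034879e-01  3.42335555e-02]
```

View pics/w4.png

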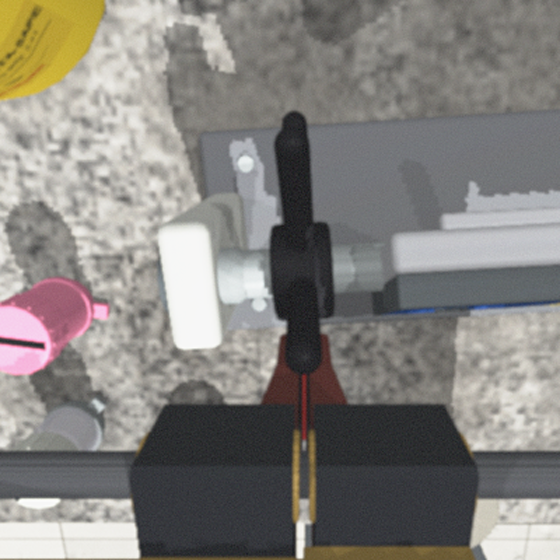

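The spoke is moving now: 11 N of push, and the blue rim is coming into view at (440,308). I'll continue, then withdraw by rising fully before going back.

Emit:
apply_moves([
  {"grip":255,"tx":10,"ty":0,"tz":0,"yaw":0},
  {"grip":255,"tx":18,"ty":0,"tz":0,"yaw":0},
  {"grip":255,"tx":22,"ty":0,"tz":0,"yaw":0},
])

```text
t: 5.35
ee_pos: [566.5, 122.2, 144.4]
ee_rot: [-179.9, 0.3, 0.1]
contact_force: [-14.4, 3.3, 6.5]
width: 0.006
grasp_force: 10.4
```

Emit:
apply_moves([
  {"grip":255,"tx":-2,"ty":0,"tz":-30,"yaw":0},
  {"grip":255,"tx":-2,"ty":0,"tz":-70,"yaw":0},
  {"grip":255,"tx":-2,"ty":0,"tz":-100,"yaw":0},
  {"grip":255,"tx":-2,"ty":0,"tz":-100,"yaw":0},
])

```text
t: 5.85
ee_pos: [569.6, 120.7, 247.5]
ee_rot: [-179.9, -0.4, -0.0]
contact_force: [-0.2, 0.6, -0.2]
width: 0.004
grasp_force: 0.0
```

Run:
```python
from h import *
s=save("wrist","w5",crop=(100,0,500,400),scale=1.4);print(s["t"],s["ee_pos"],s["ee_rot"])
im=np.load('pics/w5.npy').astype(int)
m=(im[...,2]>150)&(im[...,1]<60)&(im[...,0]<60);m[:, :100]=0
v,u=np.nonzero(m);print(len(u), u.min() if len(u) else 0, u.max() if len(u) else 0, v.min() if len(u) else 0, v.max() if len(u) else 0)
for a in range(-100,-9,10):
    t=np.radians(a);print(a,np.round(proj('w5',[571+72*np.sin(t),120,105+72*np.cos(t)])))
```

```text
5.85 [569.55917483 120.74852303 247.53762834] [-1.79882574e+02 -4.33060198e-01 -3.61166259e-02]
2484 100 324 0 240
-100 [318. 251.]
-90 [318. 258.]
-80 [318. 262.]
-70 [318. 265.]
-60 [318. 266.]
-50 [318. 264.]
-40 [319. 259.]
-30 [319. 251.]
-20 [319. 241.]
-10 [319. 228.]
```

Emit:
apply_moves([
  {"grip":255,"tx":-60,"ty":0,"tz":0,"yaw":0},
  {"grip":255,"tx":-85,"ty":0,"tz":0,"yaw":0},
  {"grip":255,"tx":-85,"ty":0,"tz":0,"yaw":0},
])

```text
t: 6.28
ee_pos: [480.8, 119.8, 243.0]
ee_rot: [180.0, -0.0, 0.0]
contact_force: [2.2, 0.5, 0.4]
width: 0.006
grasp_force: 0.0
```

```bash
cat >> h.py <<'E'
def redspoke(fn):
    im=np.load('pics/'+fn+'.npy').astype(int)
    m=(im[...,2]>120)&(im[...,1]<70)&(im[...,0]<70)
    n,l,st,c=cv2.connectedComponentsWithStats(m.astype(np.uint8))
    for i in range(1,n):
        if st[i,4]>40: print('red',st[i],c[i].round())
def angs(fn,hx,hy,lo,hi,st=10,r=75):
    for a in range(lo,hi,st):
        t=np.radians(a);print(a,np.round(proj(fn,[hx+r*np.sin(t),hy,105+r*np.cos(t)]),1))
E
python3 - <<'E'
from h import *
s=save("wrist","w6",crop=(100,0,500,400),scale=1.4);print(s["t"],s["ee_pos"],s["ee_rot"])
redspoke('w6');angs('w6',571,120,-100,0)
E
```

```text
6.275 [480.82898351 119.83084412 242.97657592] [ 1.79964806e+02 -1.04869767e-02  2.46971276e-02]
red [309 103  17  60 815] [317. 133.]
-100 [317.1 170.7]
-90 [317.1 174.8]
-80 [317.1 176.6]
-70 [317.1 175.9]
-60 [317.1 172.4]
-50 [317.2 165.7]
-40 [317.2 155.6]
-30 [317.2 142.2]
-20 [317.3 125.6]
-10 [317.3 106.3]
```

The red spoke is now up at about -46°, near side. Second push to upright.

Emit:
apply_moves([
  {"grip":255,"tx":0,"ty":0,"tz":50,"yaw":0},
  {"grip":255,"tx":0,"ty":0,"tz":94,"yaw":0},
  {"grip":255,"tx":10,"ty":0,"tz":94,"yaw":0},
  {"grip":255,"tx":20,"ty":0,"tz":94,"yaw":0},
  {"grip":255,"tx":30,"ty":0,"tz":94,"yaw":0},
  {"grip":255,"tx":40,"ty":0,"tz":94,"yaw":0},
  {"grip":255,"tx":50,"ty":0,"tz":94,"yaw":0},
  {"grip":255,"tx":60,"ty":0,"tz":94,"yaw":0},
  {"grip":255,"tx":68,"ty":0,"tz":94,"yaw":0},
  {"grip":255,"tx":73,"ty":0,"tz":94,"yaw":0},
  {"grip":255,"tx":73,"ty":0,"tz":94,"yaw":0},
])

```text
t: 7.7
ee_pos: [554.2, 121.4, 150.5]
ee_rot: [-179.9, 0.1, 0.0]
contact_force: [-8.4, 2.9, 4.9]
width: 0.006
grasp_force: 4.6
```

Emit:
apply_moves([
  {"grip":255,"tx":-3,"ty":0,"tz":0,"yaw":0},
  {"grip":255,"tx":-6,"ty":0,"tz":-40,"yaw":0},
  {"grip":255,"tx":-6,"ty":0,"tz":-90,"yaw":0},
  {"grip":255,"tx":-6,"ty":0,"tz":-90,"yaw":0},
  {"grip":0,"tx":-20,"ty":100,"tz":-160,"yaw":0},
  {"grip":0,"tx":-20,"ty":100,"tz":-160,"yaw":0},
  {"grip":0,"tx":-20,"ty":100,"tz":-160,"yaw":0},
])

```text
t: 8.57
ee_pos: [536.3, 15.1, 311.7]
ee_rot: [179.9, -0.3, -0.4]
contact_force: [0.1, 1.2, -0.1]
width: 0.307
grasp_force: 0.0
```

Run:
```python
from h import *
s=save("wrist","w7",scale=1.25);print(s["t"],s["ee_pos"],s["ee_rot"])
redspoke('w7');angs('w7',571,120,-20,30)
```

```text
8.575 [536.27449763  15.12046284 311.67659627] [179.88155659  -0.33239206  -0.44195876]
red [   0    0  117   90 6524] [43. 39.]
red [322 118   5  16  60] [324. 126.]
red [194 145  26  17 197] [205. 154.]
red [324 147   4  16  58] [325. 155.]
-20 [204.1 183.3]
-10 [201.4 170.6]
0 [199.4 156.5]
10 [198.3 141.6]
20 [198.  126.8]
```

View pics/w7.png

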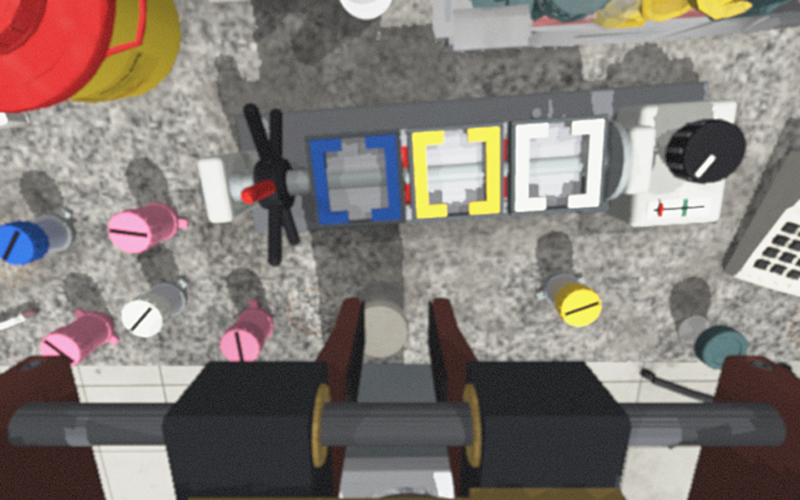

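The face is now up, with blue, yellow and white mounts centred at about (356,178), (456,170) and (559,165). The red tip is at (246,195) and the other tips at (275,258), (250,110), (295,240) and (277,115). The gauge pointer is at (660,209), with the green band at (685,209).

Run:
```python
from h import *
from scipy.optimize import least_squares
k=1/1.25
C=[ray('w7',u*k,v*k,126) for u,v in[(356,178),(456,171),(559,165)]];print(C)
yw=np.arctan2(C[2][0]-C[0][0],C[0][1]-C[2][1]);print('yaw',np.degrees(yw),[np.linalg.norm(C[i+1]-C[i]) for i in(0,1)])
obs=[(245,195,0),(276,254,-60),(251,114,60),(293,237,-120),(277,118,120)]
away=np.array([np.cos(yw),np.sin(yw),0])
def pts(p):
    hx,hy,a=p;out=[]
    for u,v,o in obs:
        t=a+np.radians(o);q=np.array([hx,hy,105])+(75 if o==0 else 71)*(np.sin(t)*away+np.cos(t)*np.array([0,0,1]))
        out+=list(np.array(proj('w7',q))-[u*k,v*k])
    return np.array(out)
r=least_squares(pts,[571,120,0]);print(r.x[:2],np.degrees(r.x[2]),np.round(r.fun,1))
w=[ray('w7',u*k,v*k,100) for u,v in[(706,151)]];print('wheel',w,'line',ray('w7',706*k,165*k,100))
print('gauge/green',ray('w7',660*k,209*k,62),ray('w7',685*k,208*k,62))
print('tail right', ray('w7',652*k,160*k,125))
for n,u,v in[("blue",17,243),("white",143,317),("yel",579,307)]:print(n,ray('w7',u*k,v*k,64))
```

```text
[array([576.9,  48.4, 126. ]), array([582., -35., 126.]), array([ 586.3, -120.3,  126. ])]
yaw 3.189235205057672 [np.float64(83.5557897455347), np.float64(85.40831341268834)]
[570.00625402 122.21005508] 0.6274471890040376 [ 0.9  0.7 -1.5  6.   0.  -4.4  0.7  3.  -0.3 -4. ]
wheel [array([ 595.3, -259.1,  100. ])] line [ 583.1 -261.6  100. ]
gauge/green [ 536.4 -252.1   62. ] [ 537.2 -277.2   62. ]
tail right [ 589.7 -197.5  125. ]
blue [506.5 405.3  64. ]
white [422.3 291.   64. ]
yel [ 430.2 -181.9   64. ]
```

```bash
cat >> h.py <<'E'
def tilt(fn,zlo=None):
    im=np.load('pics/'+fn+'.npy');hsv=cv2.cvtColor(im,cv2.COLOR_BGR2HSV)
    d=json.load(open('pics/'+fn+'.json'));M=np.array(d["M"]);fx,fy,cx,cy=d["K"];K=np.array([[fx,0,cx],[0,fy,cy],[0,0,1]])
    obj=np.array([[-39,-39,0],[39,-39,0],[39,39,0],[-39,39,0]],float)
    for n,lo,hi in(("blue",(100,120,60),(130,255,255)),("yellow",(22,110,110),(33,255,255))):
        m=cv2.inRange(hsv,lo,hi);c,l,st,ce=cv2.connectedComponentsWithStats(cv2.dilate(m,np.ones((5,5))))
        best=None
        for i in range(1,c):
            x,y,w,h,a=st[i]
            if 40<w<330 and 40<h<330 and .75<w/h<1.3 and cv2.countNonZero(m[y:y+h,x:x+w])<.6*w*h: best=i if best is None or a>st[best,4] else best
        if best is None: print(n,'none');continue
        pts=np.argwhere((l==best)&(m>0))[:,::-1].astype(np.int32)
        q=cv2.approxPolyN(cv2.convexHull(pts),4,ensure_convex=True).reshape(4,2).astype(float)
        q=q[np.argsort(np.arctan2(q[:,1]-q[:,1].mean(),q[:,0]-q[:,0].mean()))]
        ok,rv,tv,er=cv2.solvePnPGeneric(obj,q,K,None,flags=cv2.SOLVEPNP_IPPE)
        print(n,q.round().tolist())
        for r,t,e in zip(rv,tv,er):
            Rw=M[:3,:3]@cv2.Rodrigues(r)[0];nrm=Rw[:,2]*np.sign(Rw[2,2]);p=M[:3,:3]@t.ravel()+M[:3,3]
            print('  pos',p.round(1),'tilt away',np.degrees(np.arctan2(nrm[0],nrm[2])).round(1),'side',np.degrees(np.arctan2(nrm[1],nrm[2])).round(1),'err',e.round(2))
E
python3 - <<'E'
from h import *
tilt('w7')
E
```

```text
blue none
yellow [[118.0, 0.0], [158.0, 0.0], [129.0, 73.0], [52.0, 84.0]]
  pos [663.  169.5 193.6] tilt away 81.7 side 81.7 err [6.04]
  pos [664.  168.4 200.1] tilt away 38.6 side 27.6 err [8.57]
```

```bash
python3 - <<'E'
s=open('h.py').read()
a=s.index("        m=cv2.inRange(hsv,lo,hi);c,l");b=s.index("        q=cv2.approxPolyN")
s=s[:a]+'''        m=cv2.inRange(hsv,lo,hi);c0=np.round(proj(fn,MC[n])).astype(int);h=int(fx*52/(M[2,3]-126))
        r=np.zeros_like(m);cv2.circle(r,tuple(int(v) for v in c0),int(h*1.25),255,-1);m=cv2.morphologyEx(m&r,cv2.MORPH_OPEN,np.ones((2,2)))
        pts=np.argwhere(m>0)[:,::-1].astype(np.int32)
'''+s[b:]+'\nMC=dict(blue=(577,48,126),yellow=(582,-35,126))\n'
open('h.py','w').write(s)
E
python3 - <<'E'
from h import *
tilt('w7')
E
```

```text
blue [[248.0, 113.0], [317.0, 108.0], [322.0, 176.0], [256.0, 180.0]]
  pos [569.6  50.7  91. ] tilt away -3.3 side -0.6 err [0.32]
  pos [570.9  50.   91.1] tilt away 17.0 side -10.2 err [0.75]
yellow [[330.0, 107.0], [400.0, 102.0], [400.0, 171.0], [334.0, 176.0]]
  pos [575.2 -41.4  92.5] tilt away 0.8 side -1.5 err [0.04]
  pos [575.9 -40.1  92.6] tilt away 11.5 side 18.5 err [0.97]
```

The face tilt is about -1°, so step 1 should be met. The wheel is next: the pointer is about 25 mm short of mid-green, which means about 6.3 rad clockwise.

Run:
```python
from h import *
s=sense();print(s["qpos"].round(1),s["ee_pos"],s["ee_rot"]);print(rel(595.3,-259.1,180,75),rel(595.3,-259.1,70))
```

```text
[  15.4   13.1  -27.1   95.4    6.3   72.8 -103.2] [535.5937914   17.74466251 310.10576298] [179.96342256  -0.19885132  -0.26704313]
(array([ 60.5, 276.5, 130.5]), np.float64(-75.3)) (array([ 60.2, 276.4, 240.5]), 0)
```

Emit:
apply_moves([
  {"grip":50,"tx":60,"ty":276,"tz":60,"yaw":-10},
  {"grip":50,"tx":60,"ty":276,"tz":60,"yaw":-20},
  {"grip":50,"tx":60,"ty":276,"tz":60,"yaw":-30},
  {"grip":50,"tx":60,"ty":276,"tz":60,"yaw":-40},
  {"grip":50,"tx":60,"ty":276,"tz":60,"yaw":-50},
  {"grip":50,"tx":60,"ty":276,"tz":60,"yaw":-60},
  {"grip":50,"tx":60,"ty":276,"tz":60,"yaw":-70},
  {"grip":50,"tx":60,"ty":276,"tz":60,"yaw":-80},
  {"grip":50,"tx":60,"ty":276,"tz":60,"yaw":-90},
  {"grip":50,"tx":60,"ty":276,"tz":60,"yaw":-100},
  {"grip":50,"tx":60,"ty":276,"tz":60,"yaw":-110},
  {"grip":50,"tx":60,"ty":276,"tz":60,"yaw":-120},
])

```text
t: 10.12
ee_pos: [595.1, -254.6, 247.6]
ee_rot: [180.0, -0.1, 120.4]
contact_force: [0.1, -0.5, -0.7]
width: 0.806
grasp_force: 0.0
```

Emit:
apply_moves([
  {"grip":50,"tx":0,"ty":0,"tz":0,"yaw":-10},
  {"grip":50,"tx":0,"ty":0,"tz":0,"yaw":-20},
  {"grip":50,"tx":0,"ty":0,"tz":0,"yaw":-30},
  {"grip":50,"tx":0,"ty":0,"tz":0,"yaw":-40},
  {"grip":50,"tx":0,"ty":0,"tz":0,"yaw":-50},
  {"grip":50,"tx":0,"ty":0,"tz":0,"yaw":-60},
  {"grip":50,"tx":0,"ty":0,"tz":0,"yaw":-60},
])

```text
t: 11.0
ee_pos: [595.0, -254.9, 247.7]
ee_rot: [179.9, -0.0, 180.0]
contact_force: [-0.9, 1.3, 0.6]
width: 0.803
grasp_force: 0.0
```

Run:
```python
from h import *
s=save("wrist","w8",scale=1.25);print(s["t"],s["qpos"].round(1),s["ee_pos"],s["ee_rot"])
print(proj('w8',[595.3,-259.1,100]),rel(595.3,-259.1,70),[np.round(proj('w8',p)) for p in([536.4,-252.1,62],[537.2,-277.2,62])])
im=np.load('pics/w8.npy');g=cv2.cvtColor(im,cv2.COLOR_BGR2GRAY)
redspoke('w8')
```

```text
11.0 [ 53.8  34.9 -55.2  83.6  28.8  76.5  86.7] [ 594.974722   -254.93285128  247.67952419] [ 1.79888199e+02 -1.67462697e-02  1.79996904e+02]
(np.float64(311.65323654653656), np.float64(188.39668594479642)) (array([ -0.5,  -4.2, 177.8]), 0) [array([319., 124.]), array([294., 124.])]
red [ 91  23  14  10 101] [98. 27.]
red [ 78 113  29  22 149] [ 92. 124.]
```

View pics/w8.png

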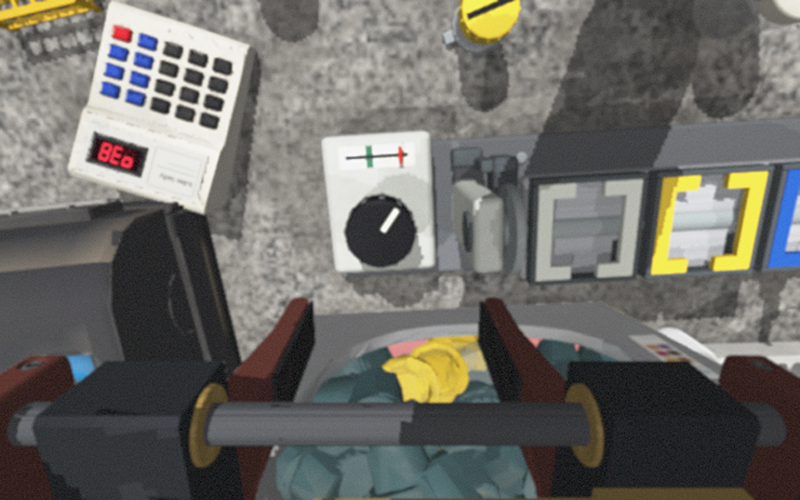

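Here the wheel centre is at (381,231), the pointer at (402,156) and the green band at (369,156).

Run:
```python
from h import *
k=.8
w=ray('w8',381*k,231*k,100);print(w,rel(w[0],w[1],70,180),ray('w8',402*k,156*k,62),ray('w8',369*k,156*k,62))
for u,v in[(586,229),(711,223)]:print(ray('w8',u*k,v*k,126))
```

```text
[ 591.7 -265.7  100. ] (array([  3.1, -10.8, 177.8]), np.float64(-0.2)) [ 537.6 -249.1   62. ] [ 537.6 -276.3   62. ]
[ 583.9 -119.6  126. ]
[579.5 -31.8 126. ]
```

Emit:
apply_moves([
  {"grip":0,"tx":2,"ty":-9,"tz":60,"yaw":0},
  {"grip":0,"tx":2,"ty":-9,"tz":115,"yaw":0},
  {"grip":0,"tx":2,"ty":-9,"tz":150,"yaw":0},
  {"grip":0,"tx":2,"ty":-9,"tz":177,"yaw":0},
  {"grip":0,"tx":2,"ty":-9,"tz":177,"yaw":0},
  {"grip":110,"tx":2,"ty":-9,"tz":177,"yaw":0},
  {"grip":110,"tx":2,"ty":-9,"tz":177,"yaw":0},
  {"grip":140,"tx":2,"ty":-9,"tz":177,"yaw":0},
  {"grip":140,"tx":2,"ty":-9,"tz":177,"yaw":0},
], force=20)

```text
t: 12.18
ee_pos: [592.9, -267.5, 72.6]
ee_rot: [-179.8, 0.1, 179.9]
contact_force: [0.2, -4.6, 2.3]
width: 0.633
grasp_force: 20.0
```

Emit:
apply_moves([
  {"grip":140,"tx":0,"ty":-5,"tz":0,"yaw":5},
  {"grip":140,"tx":0,"ty":-5,"tz":0,"yaw":15},
  {"grip":140,"tx":0,"ty":-5,"tz":0,"yaw":25},
  {"grip":140,"tx":0,"ty":-5,"tz":0,"yaw":35},
  {"grip":140,"tx":0,"ty":-5,"tz":0,"yaw":45},
  {"grip":140,"tx":0,"ty":-5,"tz":0,"yaw":55},
  {"grip":140,"tx":0,"ty":-5,"tz":0,"yaw":65},
  {"grip":140,"tx":0,"ty":-5,"tz":0,"yaw":75},
  {"grip":140,"tx":0,"ty":-5,"tz":0,"yaw":85},
  {"grip":140,"tx":0,"ty":-5,"tz":0,"yaw":90},
  {"grip":140,"tx":0,"ty":-5,"tz":0,"yaw":90},
])

```text
t: 13.55
ee_pos: [594.4, -266.1, 72.5]
ee_rot: [179.8, -0.2, 90.1]
contact_force: [2.8, 8.0, 1.8]
width: 0.633
grasp_force: 20.0
```

Emit:
apply_moves([
  {"grip":140,"tx":3,"ty":2,"tz":0,"yaw":5},
  {"grip":140,"tx":3,"ty":2,"tz":0,"yaw":15},
  {"grip":140,"tx":3,"ty":2,"tz":0,"yaw":25},
  {"grip":140,"tx":3,"ty":2,"tz":0,"yaw":35},
  {"grip":140,"tx":3,"ty":2,"tz":0,"yaw":45},
  {"grip":140,"tx":3,"ty":2,"tz":0,"yaw":55},
  {"grip":140,"tx":3,"ty":2,"tz":0,"yaw":65},
  {"grip":140,"tx":3,"ty":2,"tz":0,"yaw":75},
  {"grip":140,"tx":3,"ty":2,"tz":0,"yaw":85},
  {"grip":140,"tx":3,"ty":2,"tz":0,"yaw":90},
  {"grip":140,"tx":3,"ty":2,"tz":0,"yaw":90},
])

```text
t: 14.92
ee_pos: [595.9, -267.5, 72.5]
ee_rot: [179.9, -0.2, 0.0]
contact_force: [4.2, -3.3, 1.2]
width: 0.636
grasp_force: 20.0
```

Emit:
apply_moves([
  {"grip":40,"tx":0,"ty":0,"tz":0,"yaw":0},
  {"grip":40,"tx":0,"ty":0,"tz":0,"yaw":0},
  {"grip":40,"tx":0,"ty":0,"tz":-50,"yaw":0},
  {"grip":40,"tx":0,"ty":0,"tz":-110,"yaw":0},
  {"grip":40,"tx":0,"ty":0,"tz":-110,"yaw":0},
])

```text
t: 15.55
ee_pos: [596.8, -268.0, 187.0]
ee_rot: [179.8, -0.4, 0.0]
contact_force: [0.5, -0.7, 0.2]
width: 0.847
grasp_force: 0.0
```

Run:
```python
from h import *
s=save("wrist","w9",scale=1.25);print(s["t"],s["qpos"].round(1),s["ee_pos"],s["ee_rot"])
redspoke('w9');im=np.load('pics/w9.npy');hsv=cv2.cvtColor(im,cv2.COLOR_BGR2HSV)
print(proj('w9',[537,-276,62]))
m=cv2.inRange(hsv,(50,80,40),(85,255,220));n,l,st,c=cv2.connectedComponentsWithStats(m)
for i in range(1,n):
    if st[i,4]>25: print('green',st[i],ray('w9',*c[i],62))
```

```text
15.55 [ 25.   28.1  -7.3  89.5   3.9  62.2 -73.2] [ 596.81776568 -267.9507623   186.95199438] [ 1.79843960e+02 -4.40100218e-01  1.38687070e-02]
red [530 241  30  19 202] [544. 250.]
(np.float64(325.3508059309765), np.float64(255.66152520687308))
```

Emit:
apply_moves([
  {"grip":40,"tx":0,"ty":0,"tz":0,"yaw":-10.5},
  {"grip":40,"tx":0,"ty":0,"tz":0,"yaw":-21},
  {"grip":40,"tx":0,"ty":0,"tz":0,"yaw":-31.5},
  {"grip":40,"tx":0,"ty":0,"tz":0,"yaw":-42},
  {"grip":40,"tx":0,"ty":0,"tz":0,"yaw":-52.5},
  {"grip":40,"tx":0,"ty":0,"tz":0,"yaw":-63},
  {"grip":40,"tx":0,"ty":0,"tz":0,"yaw":-73.5},
  {"grip":40,"tx":0,"ty":0,"tz":0,"yaw":-84},
  {"grip":40,"tx":0,"ty":0,"tz":0,"yaw":-94.5},
  {"grip":40,"tx":0,"ty":0,"tz":0,"yaw":-105},
  {"grip":40,"tx":0,"ty":0,"tz":0,"yaw":-115.5},
  {"grip":40,"tx":0,"ty":0,"tz":0,"yaw":-120},
])

```text
t: 17.1
ee_pos: [593.2, -266.7, 179.5]
ee_rot: [-179.9, -0.2, 120.3]
contact_force: [-0.1, 0.5, 0.0]
width: 0.848
grasp_force: 0.0
```

Emit:
apply_moves([
  {"grip":40,"tx":0,"ty":0,"tz":0,"yaw":-10},
  {"grip":40,"tx":0,"ty":0,"tz":0,"yaw":-20},
  {"grip":40,"tx":0,"ty":0,"tz":0,"yaw":-30},
  {"grip":40,"tx":0,"ty":0,"tz":0,"yaw":-40},
  {"grip":40,"tx":0,"ty":0,"tz":0,"yaw":-50},
  {"grip":40,"tx":0,"ty":0,"tz":0,"yaw":-60},
  {"grip":40,"tx":0,"ty":0,"tz":0,"yaw":-60},
])

```text
t: 17.98
ee_pos: [593.4, -266.8, 179.8]
ee_rot: [179.9, -0.1, 180.0]
contact_force: [-0.2, -0.6, -0.7]
width: 0.846
grasp_force: 0.0
```

```bash
cat >> h.py <<'E'
def gauge(fn):
    im=np.load('pics/'+fn+'.npy');hsv=cv2.cvtColor(im,cv2.COLOR_BGR2HSV);out=[]
    u0,v0=map(int,proj(fn,[537,-264,62]));r=70
    for nm,ms in(("red",[((0,110,70),(8,255,255)),((172,110,70),(180,255,255))]),("green",[((50,60,40),(90,255,220))])):
        m=sum(cv2.inRange(hsv,*x) for x in ms);y0=max(0,v0-r);x0=max(0,u0-r)
        mm=m[y0:v0+r,x0:u0+r];n,l,st,c=cv2.connectedComponentsWithStats(mm)
        for i in range(1,n):
            if st[i,4]>12: print(nm,st[i]+[x0,y0,0,0,0],ray(fn,c[i][0]+x0,c[i][1]+y0,62))
E
python3 - <<'E'
from h import *
s=save("wrist","w10",scale=1.25);print(s["t"],s["ee_pos"],s["ee_rot"]);gauge('w10');print('w8:');gauge('w8')
E
```

```text
17.975 [ 593.4438018  -266.82489174  179.76672635] [ 1.79878498e+02 -1.42716788e-01  1.79952458e+02]
red [317 124   6  17  49] [ 537.6 -263.5   62. ]
green [301 123   8  20 107] [ 537.6 -276.4   62. ]
w8:
red [318 118   5  13  37] [ 536.6 -250.7   62. ]
green [293 117   5  17  58] [ 537.5 -276.5   62. ]
```

The wheel moved the pointer 12.8 mm, with 12.9 mm left to mid-green, so one more half turn.

Emit:
apply_moves([
  {"grip":20,"tx":-1,"ty":0,"tz":55,"yaw":0},
  {"grip":20,"tx":-1,"ty":0,"tz":90,"yaw":0},
  {"grip":20,"tx":-1,"ty":0,"tz":107,"yaw":0},
  {"grip":20,"tx":-1,"ty":0,"tz":107,"yaw":0},
  {"grip":140,"tx":-1,"ty":0,"tz":107,"yaw":0},
  {"grip":140,"tx":-1,"ty":0,"tz":107,"yaw":0},
  {"grip":140,"tx":-1,"ty":0,"tz":107,"yaw":0},
])

```text
t: 18.9
ee_pos: [596.0, -267.5, 75.7]
ee_rot: [-179.9, 0.1, 180.0]
contact_force: [-0.5, -0.1, 3.5]
width: 0.634
grasp_force: 20.0
```

Emit:
apply_moves([
  {"grip":140,"tx":0,"ty":0,"tz":0,"yaw":5},
  {"grip":140,"tx":0,"ty":0,"tz":0,"yaw":15},
  {"grip":140,"tx":0,"ty":0,"tz":0,"yaw":25},
  {"grip":140,"tx":0,"ty":0,"tz":0,"yaw":35},
  {"grip":140,"tx":0,"ty":0,"tz":0,"yaw":45},
  {"grip":140,"tx":0,"ty":0,"tz":0,"yaw":55},
  {"grip":140,"tx":0,"ty":0,"tz":0,"yaw":65},
  {"grip":140,"tx":0,"ty":0,"tz":0,"yaw":75},
  {"grip":140,"tx":0,"ty":0,"tz":0,"yaw":85},
  {"grip":140,"tx":0,"ty":0,"tz":0,"yaw":90},
  {"grip":140,"tx":0,"ty":0,"tz":0,"yaw":90},
])

```text
t: 20.27
ee_pos: [594.4, -269.0, 75.7]
ee_rot: [-179.9, 0.1, 89.8]
contact_force: [-4.7, -2.4, 5.1]
width: 0.632
grasp_force: 20.0
```

Emit:
apply_moves([
  {"grip":140,"tx":0,"ty":0,"tz":0,"yaw":5},
  {"grip":140,"tx":0,"ty":0,"tz":0,"yaw":15},
  {"grip":140,"tx":0,"ty":0,"tz":0,"yaw":25},
  {"grip":140,"tx":0,"ty":0,"tz":0,"yaw":35},
  {"grip":140,"tx":0,"ty":0,"tz":0,"yaw":45},
  {"grip":140,"tx":0,"ty":0,"tz":0,"yaw":55},
  {"grip":140,"tx":0,"ty":0,"tz":0,"yaw":65},
  {"grip":140,"tx":0,"ty":0,"tz":0,"yaw":75},
  {"grip":140,"tx":0,"ty":0,"tz":0,"yaw":85},
  {"grip":140,"tx":0,"ty":0,"tz":0,"yaw":91},
  {"grip":140,"tx":0,"ty":0,"tz":0,"yaw":91},
])

```text
t: 21.65
ee_pos: [593.0, -267.5, 75.6]
ee_rot: [-180.0, 0.2, -1.2]
contact_force: [-9.3, 0.9, 11.5]
width: 0.633
grasp_force: 20.0
```

Emit:
apply_moves([
  {"grip":40,"tx":0,"ty":0,"tz":0,"yaw":0},
  {"grip":40,"tx":0,"ty":0,"tz":0,"yaw":0},
  {"grip":40,"tx":0,"ty":0,"tz":-50,"yaw":0},
  {"grip":40,"tx":0,"ty":0,"tz":-110,"yaw":0},
  {"grip":40,"tx":0,"ty":0,"tz":-150,"yaw":0},
  {"grip":40,"tx":-80,"ty":-100,"tz":-220,"yaw":0},
  {"grip":0,"tx":-80,"ty":-100,"tz":-220,"yaw":0},
  {"grip":0,"tx":-80,"ty":-100,"tz":-220,"yaw":0},
])

```text
t: 22.65
ee_pos: [517.0, -163.3, 297.1]
ee_rot: [180.0, -0.2, -0.8]
contact_force: [0.1, -0.3, 0.6]
width: 0.992
grasp_force: 0.0
```

Run:
```python
from h import *
s=save("wrist","w11",scale=1.25);print(s["t"],s["qpos"].round(1),s["ee_pos"],s["ee_rot"]);gauge('w11')
tilt('w11')
```

```text
22.65 [ 14.3  12.2  -2.2  97.1   0.5  70.5 -78.9] [ 517.01795929 -163.338164    297.05816352] [179.99531941  -0.20689366  -0.84982383]
red [410 147   4  12  34] [ 537.3 -276.8   62. ]
blue [[57.0, 95.0], [130.0, 89.0], [146.0, 163.0], [78.0, 168.0]]
  pos [571.9  67.7  95.3] tilt away 0.3 side 0.6 err [0.15]
  pos [572.3  64.   95.2] tilt away 12.4 side -65.6 err [2.67]
yellow [[143.0, 88.0], [217.0, 82.0], [228.0, 157.0], [159.0, 162.0]]
  pos [577.5 -24.3  96.3] tilt away 0.1 side 1.0 err [0.12]
  pos [577.8 -27.1  96.3] tilt away 7.0 side -43.1 err [2.02]
```

View pics/w11.png

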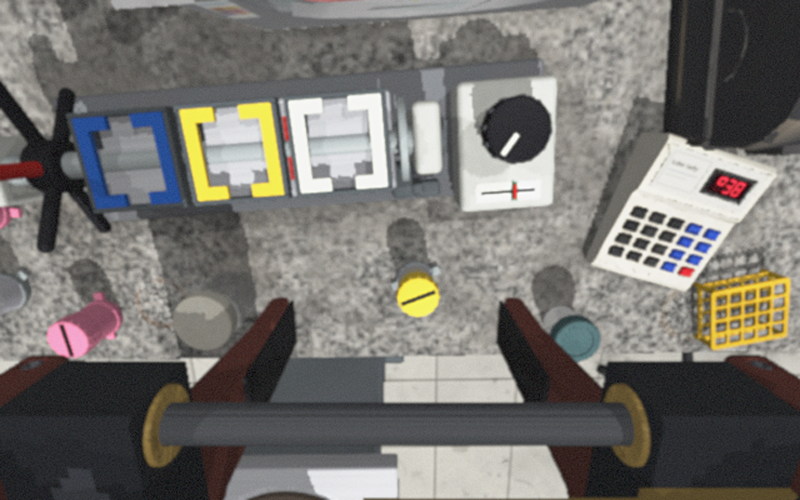

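The pointer is in the green (514,190) and the face is level. The yellow cap is at (418,297), with its bar running from (402,304) to (437,290). Next I measure the mounts from straight above.

Emit:
apply_moves([
  {"grip":0,"tx":-17,"ty":-128,"tz":27,"yaw":0},
  {"grip":0,"tx":-17,"ty":-128,"tz":27,"yaw":0},
  {"grip":0,"tx":-17,"ty":-128,"tz":27,"yaw":0},
  {"grip":0,"tx":-17,"ty":-128,"tz":27,"yaw":0},
])

```text
t: 23.2
ee_pos: [503.0, -38.3, 267.0]
ee_rot: [180.0, 0.0, -1.0]
contact_force: [-0.3, -1.1, 0.0]
width: 0.997
grasp_force: 0.0
```

```bash
cat >> h.py <<'E'
HS=dict(blue=((100,120,50),(130,255,255)),yellow=((22,110,90),(33,255,255)),white=((0,0,165),(179,45,255)))
def cap(fn,col,x,y,z=64,rad=34):
    im=np.load('pics/'+fn+'.npy');hsv=cv2.cvtColor(im,cv2.COLOR_BGR2HSV)
    m=cv2.inRange(hsv,*HS[col]);c=np.array(proj(fn,[x,y,z]));e=np.array(proj(fn,[x,y+22,z]));rp=np.linalg.norm(e-c)
    r=np.zeros_like(m);cv2.circle(r,tuple(int(v) for v in c),int(rp*rad/22),255,-1)
    n,l,st,ce=cv2.connectedComponentsWithStats(cv2.morphologyEx(m&r,cv2.MORPH_CLOSE,np.ones((9,9))))
    if n<2: print(col,'none');return
    i=1+np.argmax(st[1:,4]);f=(l==i).astype(np.uint8)
    hull=cv2.convexHull(np.argwhere(f)[:,::-1].astype(np.int32));(u,v),rr=cv2.minEnclosingCircle(hull)
    mm=cv2.moments(hull);uv=(mm['m10']/mm['m00'],mm['m01']/mm['m00'])
    p=ray(fn,*uv,z);d=np.zeros_like(m);cv2.circle(d,(int(uv[0]),int(uv[1])),int(rp*.85),255,-1)
    b=np.argwhere((d>0)&(hsv[...,2]<85))[:,::-1]
    ang=None
    if len(b)>8:
        w=np.array([ray(fn,*q,z)[:2] for q in b]);w-=w.mean(0);_,_,V=np.linalg.svd(w);ang=np.degrees(np.arctan2(V[0,1],V[0,0]))%180
    print(col,'pos',p,'ray r/exp',round(rr/rp,2),'bar angle',ang,len(b));return p,ang
E
python3 - <<'E'
from h import *
s=save("wrist","w12",scale=1.25);print(s["t"],s["ee_pos"],s["ee_rot"]);tilt('w12')
im=np.load('pics/w12.npy')
# centres from corner means, diag intersection
def ctr(q):
    q=np.array(q,float);a,b,c,d=q;return a+(c-a)*np.cross(b-a,d-b)/np.cross(c-a,d-b)
import io,contextlib,re
for fn in('w12','w11','w7'):
    o=io.StringIO()
    with contextlib.redirect_stdout(o): tilt(fn)
    for n,q in re.findall(r'(blue|yellow) (\[\[.*\]\])',o.getvalue()):print(fn,n,ray(fn,*ctr(json.loads(q)),126))
print('wheel w11',ray('w11',517*.8,130*.8,100))
for fn in('w11','w2','w7'): cap(fn,'yellow',430,-183)
for fn in('w2','w7'): cap(fn,'blue',505,406);cap(fn,'white',421,290)
E
```

```text
23.2 [503.04170088 -38.27909434 266.98623721] [ 1.79971517e+02  4.34794467e-02 -1.00863029e+00]
blue [[171.0, 75.0], [253.0, 68.0], [264.0, 151.0], [187.0, 157.0]]
  pos [572.8  56.4  96.4] tilt away -0.9 side -0.6 err [0.16]
  pos [573.2  54.1  96.4] tilt away 5.0 side -31.4 err [1.85]
yellow [[269.0, 66.0], [352.0, 59.0], [356.0, 144.0], [278.0, 150.0]]
  pos [578.8 -35.7  99.5] tilt away 0.1 side 6.6 err [0.39]
  pos [578.9 -36.8  99.6] tilt away 1.4 side -7.6 err [0.5]
w12 blue [573.9  48.  126. ]
w12 yellow [579.3 -36.4 126. ]
w11 blue [573.8  48.3 126. ]
w11 yellow [578.9 -35.7 126. ]
w7 blue [574.2  47.6 126. ]
w7 yellow [578.7 -36.5 126. ]
wheel w11 [ 593.9 -265.1  100. ]
yellow pos [ 432.9 -183.7   64. ] ray r/exp 1.07 bar angle 111.12015661092519 21
yellow pos [ 433.8 -179.4   64. ] ray r/exp 1.16 bar angle None 1
yellow pos [ 433.5 -179.8   64. ] ray r/exp 1.15 bar angle None 4
blue pos [507.4 402.1  64. ] ray r/exp 1.33 bar angle 142.57011789464445 28
white pos [421.3 291.9  64. ] ray r/exp 1.54 bar angle 135.35167244761212 11
blue pos [507.3 400.2  64. ] ray r/exp 1.26 bar angle 142.7689865916532 37
white pos [421.2 295.3  64. ] ray r/exp 1.48 bar angle 135.13316778934083 18<stdin>:6: DeprecationWarning: Arrays of 2-dimensional vectors are deprecated. Use arrays of 3-dimensional vectors instead. (deprecated in NumPy 2.0)
```

Emit:
apply_moves([
  {"grip":20,"tx":-75,"ty":146,"tz":30,"yaw":-1},
  {"grip":20,"tx":-75,"ty":146,"tz":60,"yaw":-1},
  {"grip":20,"tx":-75,"ty":146,"tz":97,"yaw":-1},
  {"grip":20,"tx":-75,"ty":146,"tz":97,"yaw":-1},
  {"grip":20,"tx":-75,"ty":146,"tz":97,"yaw":-1},
])

```text
t: 23.88
ee_pos: [424.9, -183.4, 170.6]
ee_rot: [-180.0, 0.0, -0.2]
contact_force: [0.1, -0.4, 0.3]
width: 0.919
grasp_force: 0.0
```

Run:
```python
from h import *
s=save("wrist","w13",scale=1.25);print(s["t"],s["ee_pos"],s["ee_rot"],s["qpos"][6])
p,a=cap('w13','yellow',432,-183);print(rel(p[0],p[1],31,0))
```

```text
23.875 [ 424.94987254 -183.35873608  170.56106306] [-1.79993373e+02  3.80677707e-02 -1.79788312e-01] -73.01180245159718
yellow pos [ 431.5 -183.8   64. ] ray r/exp 1.03 bar angle 111.35119478271355 119
(array([  5.4,   1.3, 140.3]), np.float64(-0.1))
```

Emit:
apply_moves([
  {"grip":20,"tx":5.5,"ty":1,"tz":60,"yaw":0},
  {"grip":20,"tx":5.5,"ty":1,"tz":110,"yaw":0},
  {"grip":20,"tx":5.5,"ty":1,"tz":138,"yaw":0},
  {"grip":20,"tx":5.5,"ty":1,"tz":138,"yaw":0},
  {"grip":160,"tx":5.5,"ty":1,"tz":138,"yaw":0},
  {"grip":160,"tx":5.5,"ty":1,"tz":138,"yaw":0},
  {"grip":160,"tx":5.5,"ty":1,"tz":138,"yaw":0},
  {"grip":160,"tx":5.5,"ty":1,"tz":138,"yaw":0},
], force=25)

```text
t: 24.92
ee_pos: [430.8, -183.4, 33.3]
ee_rot: [180.0, -0.1, -0.0]
contact_force: [0.3, -1.0, 0.0]
width: 0.505
grasp_force: 0.5
```

Emit:
apply_moves([
  {"grip":170,"tx":0,"ty":0,"tz":0,"yaw":0},
  {"grip":170,"tx":0,"ty":0,"tz":-50,"yaw":0},
  {"grip":170,"tx":0,"ty":0,"tz":-110,"yaw":0},
  {"grip":170,"tx":0,"ty":0,"tz":-155,"yaw":-10},
  {"grip":170,"tx":40,"ty":-40,"tz":-155,"yaw":-20},
  {"grip":170,"tx":80,"ty":-80,"tz":-155,"yaw":-30},
  {"grip":170,"tx":120,"ty":-120,"tz":-155,"yaw":-40},
  {"grip":170,"tx":148,"ty":-147,"tz":-155,"yaw":-50},
  {"grip":170,"tx":148,"ty":-147,"tz":-155,"yaw":-60},
  {"grip":170,"tx":148,"ty":-147,"tz":-155,"yaw":-70},
  {"grip":170,"tx":148,"ty":-147,"tz":-155,"yaw":-72},
  {"grip":170,"tx":148,"ty":-147,"tz":-155,"yaw":-72},
])

```text
t: 26.42
ee_pos: [578.2, -36.5, 187.4]
ee_rot: [-180.0, 0.0, 71.8]
contact_force: [0.3, 0.4, -2.0]
width: 0.495
grasp_force: 25.0
```

Run:
```python
from h import *
s=save("wrist","w14");print(s["t"],s["ee_pos"],s["ee_rot"],s["width"],s["grasp_force"])
im=np.load('pics/w14.npy');cv2.imwrite('pics/w14.png',cv2.resize(im,(800,500)))
p,a=cap('w14','yellow',s["ee_pos"][0],s["ee_pos"][1],s["ee_pos"][2]+30.7,26) or (0,0)
```

```text
26.425 [578.23043813 -36.45499071 187.43365186] [-1.79973360e+02  6.40890505e-03  7.17932946e+01] 0.4950433764191863 24.99957025051117
yellow pos [579.2 -32.7 218.1] ray r/exp 1.1 bar angle 2.9744396966806903 629
```

View pics/w14.png

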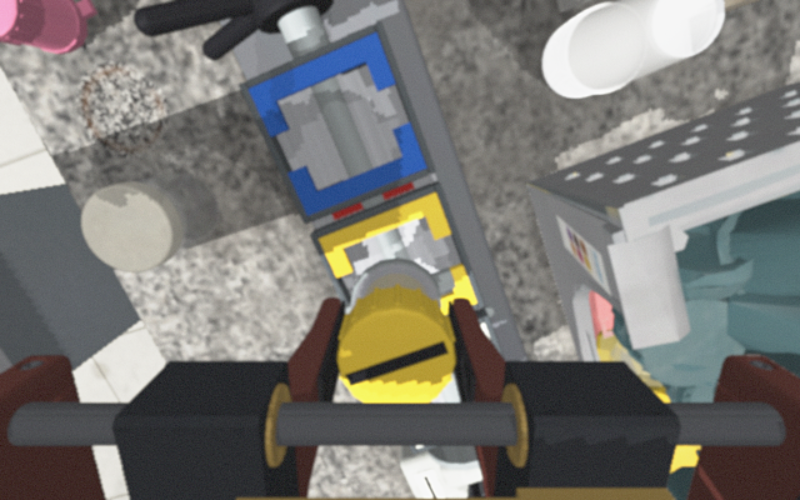

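The yellow pod is held over its mount and its bar is at 3.0° against the mount's 3.4°. Descending.

Emit:
apply_moves([
  {"grip":170,"tx":0.5,"ty":0.7,"tz":15,"yaw":0},
  {"grip":170,"tx":0.5,"ty":0.7,"tz":25,"yaw":0},
  {"grip":170,"tx":0.5,"ty":0.7,"tz":31,"yaw":0},
  {"grip":170,"tx":0.5,"ty":0.7,"tz":36,"yaw":0},
  {"grip":170,"tx":0.5,"ty":0.7,"tz":40,"yaw":0},
  {"grip":170,"tx":0.5,"ty":0.7,"tz":42,"yaw":0},
])

```text
t: 27.22
ee_pos: [579.5, -35.8, 146.3]
ee_rot: [180.0, -0.0, 72.0]
contact_force: [-4.4, -0.6, 15.2]
width: 0.495
grasp_force: 25.0
```

Emit:
apply_moves([
  {"grip":170,"tx":0,"ty":0,"tz":0,"yaw":8},
  {"grip":170,"tx":0,"ty":0,"tz":0,"yaw":17},
  {"grip":170,"tx":0,"ty":0,"tz":0,"yaw":26},
  {"grip":170,"tx":0,"ty":0,"tz":0,"yaw":35},
  {"grip":170,"tx":0,"ty":0,"tz":0,"yaw":44},
  {"grip":170,"tx":0,"ty":0,"tz":0,"yaw":53},
  {"grip":170,"tx":0,"ty":0,"tz":0,"yaw":62},
  {"grip":170,"tx":0,"ty":0,"tz":0,"yaw":71},
  {"grip":170,"tx":0,"ty":0,"tz":0,"yaw":80},
  {"grip":170,"tx":0,"ty":0,"tz":0,"yaw":88},
  {"grip":170,"tx":0,"ty":0,"tz":0,"yaw":91},
  {"grip":170,"tx":0,"ty":0,"tz":0,"yaw":91},
])

```text
t: 28.72
ee_pos: [579.9, -36.2, 146.3]
ee_rot: [-180.0, -0.1, -19.0]
contact_force: [-0.4, -1.4, 3.1]
width: 0.499
grasp_force: 25.0
```

Run:
```python
from h import *
s=save("wrist","w15");print(s["t"],s["ee_pos"],s["ee_rot"],s["width"],s["wrist_torque"].round(2))
p,a=cap('w15','yellow',s["ee_pos"][0],s["ee_pos"][1],177,26) or (0,0)
```

```text
28.725 [579.89895197 -36.20347816 146.34972591] [-1.79996562e+02 -9.17302116e-02 -1.89942002e+01] 0.49924211516497585 [-0.29  0.02  0.03]
yellow pos [583.7 -36.9 177. ] ray r/exp 1.07 bar angle 92.16799874696054 605
```

Bar at 92° (mount y is 93°), so yellow is home and locked. I'll release and go to the white pod.

Emit:
apply_moves([
  {"grip":60,"tx":0,"ty":0,"tz":0,"yaw":0},
  {"grip":60,"tx":0,"ty":0,"tz":0,"yaw":0},
  {"grip":60,"tx":0,"ty":0,"tz":-50,"yaw":0},
  {"grip":60,"tx":0,"ty":0,"tz":-100,"yaw":0},
  {"grip":60,"tx":-45,"ty":-40,"tz":-100,"yaw":-4},
  {"grip":60,"tx":-90,"ty":-80,"tz":-100,"yaw":-8},
  {"grip":60,"tx":-135,"ty":-120,"tz":-100,"yaw":-12},
  {"grip":60,"tx":-180,"ty":-160,"tz":-95,"yaw":-16},
  {"grip":60,"tx":-225,"ty":-200,"tz":-85,"yaw":-19},
  {"grip":60,"tx":-281,"ty":-247,"tz":-60,"yaw":-19},
  {"grip":60,"tx":-281,"ty":-247,"tz":-40,"yaw":-19},
  {"grip":60,"tx":-281,"ty":-247,"tz":-40,"yaw":-19},
])

```text
t: 30.28
ee_pos: [392.4, 289.3, 184.2]
ee_rot: [179.9, 0.2, 0.2]
contact_force: [0.3, -0.6, 0.3]
width: 0.764
grasp_force: 0.0
```

Run:
```python
from h import *
s=save("wrist","w16");print(s["t"],s["ee_pos"],s["ee_rot"],s["qpos"].round(1),s["width"])
p,a=cap('w16','white',421,291,64,26);print(rel(p[0],p[1],33,0));print(proj('w16',[421,291,64]))
im=np.load('pics/w16.npy');hsv=cv2.cvtColor(im,cv2.COLOR_BGR2HSV)
m=cv2.inRange(hsv,(150,60,80),(178,255,255));n,l,st,c=cv2.connectedComponentsWithStats(m)
print('pink',[ray('w16',*c[i],45) for i in range(1,n) if st[i,4]>300])
cap('w16','blue',505,404)
```

```text
30.275 [392.39416776 289.33584759 184.21712413] [1.79887937e+02 1.74241258e-01 1.60546876e-01] [ -30.8   13.4  -13.1  111.9    3.6   55.3 -135.5] 0.7635800971720369
white pos [420.7 290.9  64. ] ray r/exp 1.18 bar angle 135.30132400210556 112
(array([ 27.1,  -2.3, 152.3]), np.float64(0.0))
(np.float64(315.2770086066355), np.float64(163.43892481107883))
pink [array([519.8, 285.7,  45. ]), array([395.6, 197.9,  45. ]), array([391.1, 383.5,  45. ])]
blue pos [524.  400.3  64. ] ray r/exp 1.08 bar angle 140.40235759764454 166
```

Emit:
apply_moves([
  {"grip":50,"tx":27,"ty":-2,"tz":50,"yaw":0},
  {"grip":50,"tx":27,"ty":-2,"tz":100,"yaw":0},
  {"grip":50,"tx":27,"ty":-2,"tz":135,"yaw":0},
  {"grip":50,"tx":27,"ty":-2,"tz":151,"yaw":0},
  {"grip":50,"tx":27,"ty":-2,"tz":151,"yaw":0},
  {"grip":170,"tx":27,"ty":-2,"tz":151,"yaw":0},
  {"grip":170,"tx":27,"ty":-2,"tz":151,"yaw":0},
  {"grip":170,"tx":27,"ty":-2,"tz":151,"yaw":0},
  {"grip":170,"tx":27,"ty":-2,"tz":151,"yaw":0},
], force=25)

```text
t: 31.45
ee_pos: [421.7, 291.6, 35.5]
ee_rot: [-179.9, -0.1, -0.0]
contact_force: [-0.1, 0.0, 7.2]
width: 0.495
grasp_force: 25.0
```

Emit:
apply_moves([
  {"grip":170,"tx":0,"ty":0,"tz":-50,"yaw":0},
  {"grip":170,"tx":0,"ty":0,"tz":-110,"yaw":0},
  {"grip":170,"tx":0,"ty":0,"tz":-165,"yaw":0},
  {"grip":170,"tx":0,"ty":0,"tz":-205,"yaw":-5},
  {"grip":170,"tx":20,"ty":50,"tz":-205,"yaw":-10},
  {"grip":170,"tx":40,"ty":105,"tz":-205,"yaw":-20},
  {"grip":170,"tx":60,"ty":160,"tz":-205,"yaw":-30},
  {"grip":170,"tx":80,"ty":215,"tz":-205,"yaw":-40},
  {"grip":170,"tx":105,"ty":270,"tz":-205,"yaw":-48},
  {"grip":170,"tx":130,"ty":325,"tz":-205,"yaw":-48},
  {"grip":170,"tx":150,"ty":375,"tz":-205,"yaw":-48},
  {"grip":170,"tx":162,"ty":412,"tz":-205,"yaw":-48},
])

```text
t: 32.95
ee_pos: [583.1, -124.1, 239.2]
ee_rot: [-180.0, 0.1, 47.9]
contact_force: [-0.0, 0.7, -2.5]
width: 0.495
grasp_force: 25.0
```

Emit:
apply_moves([
  {"grip":170,"tx":0,"ty":0,"tz":40,"yaw":0},
  {"grip":170,"tx":0,"ty":0,"tz":48,"yaw":0},
  {"grip":170,"tx":0,"ty":0,"tz":48,"yaw":0},
])

```text
t: 33.33
ee_pos: [582.6, -120.0, 191.5]
ee_rot: [-179.9, 0.0, 48.1]
contact_force: [-0.1, 0.4, -2.3]
width: 0.495
grasp_force: 25.0
```

Run:
```python
from h import *
s=save("wrist","w17");print(s["t"],s["ee_pos"],s["ee_rot"],s["width"],s["grasp_force"],s["qpos"][6])
cap('w17','white',s["ee_pos"][0],s["ee_pos"][1],s["ee_pos"][2]+28.5,26)
cap('w17','yellow',579,-36,177,26)
print(rel(584,-120.4,150))
```

```text
33.325 [ 582.61217675 -119.9831056   191.45394457] [-1.79915129e+02  3.58660960e-02  4.80557232e+01] 0.49499128140277376 24.997979700565338 -36.1151286112513
white pos [ 581.7 -124.4  220. ] ray r/exp 1.11 bar angle 30.19579167506606 857
yellow pos [581.2 -35.9 177. ] ray r/exp 1.18 bar angle 92.1646962902135 467
(array([ 0.2,  0.8, 42.4]), 0)
```

Run:
```python
from h import *
im=np.load('pics/w17.npy');hsv=cv2.cvtColor(im,cv2.COLOR_BGR2HSV)
c=np.array(proj('w17',[582.6,-120,220]))
for th in(60,85,110):
    m=((hsv[...,2]<th)*255).astype(np.uint8);n,l,st,ce=cv2.connectedComponentsWithStats(m)
    for i in range(1,n):
        if st[i,4]>60 and np.linalg.norm(ce[i]-c)<45:
            w=np.array([ray('w17',*q,220)[:2] for q in np.argwhere(l==i)[:,::-1]]);x=w-w.mean(0);_,S,V=np.linalg.svd(x,full_matrices=False)
            print(th,st[i],ce[i].round(),w.mean(0).round(1),np.degrees(np.arctan2(V[0,1],V[0,0]))%180,(S/np.sqrt(len(w))).round(1))
```

```text
60 [288 259  60  54 536] [318. 285.] [ 582.5 -120.4] 3.733908246367889 [10.6  1. ]
60 [299 323  40   4  77] [318. 325.] [ 568.3 -136.3] 138.2444445158818 [5.5 0.4]
85 [287 258  62  56 621] [318. 285.] [ 582.4 -120.4] 3.6990290629460674 [10.8  1.2]
110 [287 258  63  56 672] [318. 285.] [ 582.4 -120.4] 3.697373798677347 [10.9  1.2]
```

White bar is at 3.7° and centred; inserting.

Emit:
apply_moves([
  {"grip":170,"tx":0.8,"ty":1,"tz":15,"yaw":0},
  {"grip":170,"tx":0.8,"ty":1,"tz":25,"yaw":0},
  {"grip":170,"tx":0.8,"ty":1,"tz":32,"yaw":0},
  {"grip":170,"tx":0.8,"ty":1,"tz":38,"yaw":0},
  {"grip":170,"tx":0.8,"ty":1,"tz":42,"yaw":0},
  {"grip":170,"tx":0.8,"ty":1,"tz":44,"yaw":0},
])

```text
t: 34.12
ee_pos: [584.5, -120.9, 148.5]
ee_rot: [180.0, -0.0, 48.0]
contact_force: [-5.3, 1.6, 15.3]
width: 0.497
grasp_force: 25.0
```

Emit:
apply_moves([
  {"grip":170,"tx":0,"ty":0,"tz":0,"yaw":8},
  {"grip":170,"tx":0,"ty":0,"tz":0,"yaw":17},
  {"grip":170,"tx":0,"ty":0,"tz":0,"yaw":26},
  {"grip":170,"tx":0,"ty":0,"tz":0,"yaw":35},
  {"grip":170,"tx":0,"ty":0,"tz":0,"yaw":44},
  {"grip":170,"tx":0,"ty":0,"tz":0,"yaw":53},
  {"grip":170,"tx":0,"ty":0,"tz":0,"yaw":62},
  {"grip":170,"tx":0,"ty":0,"tz":0,"yaw":71},
  {"grip":170,"tx":0,"ty":0,"tz":0,"yaw":80},
  {"grip":170,"tx":0,"ty":0,"tz":0,"yaw":88},
  {"grip":170,"tx":0,"ty":0,"tz":0,"yaw":91},
  {"grip":170,"tx":0,"ty":0,"tz":0,"yaw":91},
])

```text
t: 35.62
ee_pos: [585.1, -121.7, 148.7]
ee_rot: [-180.0, -0.1, -43.0]
contact_force: [0.1, -2.9, 4.4]
width: 0.496
grasp_force: 25.0
```

```bash
cat >> h.py <<'E'
def bar(fn,x,y,z,th=80):
    im=np.load('pics/'+fn+'.npy');hsv=cv2.cvtColor(im,cv2.COLOR_BGR2HSV);c=np.array(proj(fn,[x,y,z]))
    n,l,st,ce=cv2.connectedComponentsWithStats(((hsv[...,2]<th)*255).astype(np.uint8))
    for i in range(1,n):
        if st[i,4]>25 and np.linalg.norm(ce[i]-c)<45:
            w=np.array([ray(fn,*q,z)[:2] for q in np.argwhere(l==i)[:,::-1]]);q=w-w.mean(0);_,S,V=np.linalg.svd(q,full_matrices=False)
            S/=np.sqrt(len(w))
            if S[0]<14 and S[1]<2.5: print('bar',w.mean(0).round(1),(np.degrees(np.arctan2(V[0,1],V[0,0]))%180).round(1),S.round(1))
E
python3 - <<'E'
from h import *
s=save("wrist","w18");print(s["t"],s["ee_pos"],s["ee_rot"],s["width"],s["grasp_force"],s["wrist_torque"].round(2))
bar('w18',584,-120,177)
E
```

```text
35.625 [ 585.13652537 -121.71625419  148.67586537] [-1.79959109e+02 -1.34299789e-01 -4.30018465e+01] 0.4957075717256144 25.0003445148468 [-0.52  0.06  0.01]
bar [ 584.  -121.4] 92.4 [10.7  1.2]
```

White is locked (bar 92.4°). Releasing and going to the blue pod.

Emit:
apply_moves([
  {"grip":60,"tx":0,"ty":0,"tz":0,"yaw":0},
  {"grip":60,"tx":0,"ty":0,"tz":0,"yaw":0},
  {"grip":60,"tx":0,"ty":0,"tz":-50,"yaw":0},
  {"grip":60,"tx":0,"ty":0,"tz":-110,"yaw":0},
  {"grip":60,"tx":-45,"ty":-34,"tz":-120,"yaw":-8},
  {"grip":60,"tx":-90,"ty":-68,"tz":-120,"yaw":-16},
  {"grip":60,"tx":-135,"ty":-102,"tz":-120,"yaw":-24},
  {"grip":60,"tx":-180,"ty":-137,"tz":-120,"yaw":-32},
  {"grip":60,"tx":-225,"ty":-171,"tz":-120,"yaw":-40},
  {"grip":60,"tx":-270,"ty":-205,"tz":-120,"yaw":-43},
  {"grip":60,"tx":-315,"ty":-239,"tz":-110,"yaw":-43},
  {"grip":60,"tx":-360,"ty":-273,"tz":-90,"yaw":-43},
])

```text
t: 37.17
ee_pos: [507.0, 326.3, 237.9]
ee_rot: [-179.9, -0.1, 0.0]
contact_force: [0.3, -0.7, 0.6]
width: 0.763
grasp_force: 0.0
```

Run:
```python
from h import *
s=save("wrist","w19");print(s["t"],s["ee_pos"],s["ee_rot"],s["qpos"].round(1))
p,a=cap('w19','blue',515,402,64,45);print(rel(p[0]-22,p[1],180,0))
```

```text
37.175 [506.98526862 326.30452377 237.90224743] [-1.79933727e+02 -5.93119673e-02  3.58508621e-03] [-3.750e+01  2.060e+01  2.000e-01  9.370e+01 -1.000e-01  6.560e+01
 -1.273e+02]
blue pos [536.9 403.1  64. ] ray r/exp 1.05 bar angle 141.47784634065104 76
(array([ 13.8, -68.1,  54.2]), np.float64(0.5))
```

The blue pod has shifted from x≈507 to about 537, probably the announced knock. Re-measuring from closer.

Emit:
apply_moves([
  {"grip":50,"tx":5,"ty":-50,"tz":20,"yaw":0},
  {"grip":50,"tx":8,"ty":-76,"tz":60,"yaw":0},
  {"grip":50,"tx":8,"ty":-76,"tz":60,"yaw":0},
  {"grip":50,"tx":8,"ty":-76,"tz":60,"yaw":0},
])

```text
t: 37.72
ee_pos: [515.8, 399.2, 178.1]
ee_rot: [180.0, -0.0, -0.1]
contact_force: [0.9, -0.7, 0.8]
width: 0.801
grasp_force: 0.0
```

Run:
```python
from h import *
s=save("wrist","w20");print(s["t"],s["ee_pos"],s["ee_rot"],s["qpos"][6])
p,a=cap('w20','blue',537,403,64,40);bar('w20',537,403,64);print(rel(p[0],p[1],33,0))
im=np.load('pics/w20.npy');cv2.imwrite('pics/w20.png',cv2.resize(im,(800,500)))
```

```text
37.725 [515.80370819 399.17961934 178.14971703] [ 1.79957999e+02 -6.90804916e-03 -5.20434855e-02] -132.32901268904817
blue pos [537.1 404.5  64. ] ray r/exp 1.01 bar angle 141.14044776728042 126
bar [535.6 404.2] 141.2 [10.3  0.8]
(array([ 20.6,  -5.4, 146. ]), np.float64(-0.1))
```

View pics/w20.png

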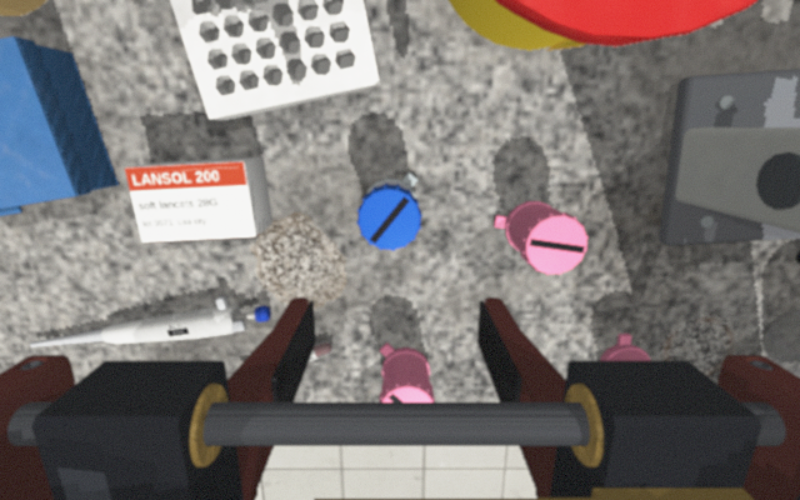

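The blue pod is upright at (390,217), clear of the carton and the pink pod. Grasping it.

Emit:
apply_moves([
  {"grip":50,"tx":20,"ty":-5,"tz":50,"yaw":0},
  {"grip":50,"tx":20,"ty":-5,"tz":100,"yaw":0},
  {"grip":50,"tx":20,"ty":-5,"tz":130,"yaw":0},
  {"grip":50,"tx":20,"ty":-5,"tz":145,"yaw":0},
  {"grip":50,"tx":20,"ty":-5,"tz":145,"yaw":0},
  {"grip":170,"tx":20,"ty":-5,"tz":145,"yaw":0},
  {"grip":170,"tx":20,"ty":-5,"tz":145,"yaw":0},
  {"grip":170,"tx":20,"ty":-5,"tz":145,"yaw":0},
  {"grip":170,"tx":20,"ty":-5,"tz":145,"yaw":0},
], force=25)

```text
t: 38.9
ee_pos: [535.8, 405.4, 33.6]
ee_rot: [-180.0, -0.1, -0.0]
contact_force: [-1.2, -1.1, 5.8]
width: 0.497
grasp_force: 25.0
```

Emit:
apply_moves([
  {"grip":170,"tx":0,"ty":0,"tz":-50,"yaw":0},
  {"grip":170,"tx":0,"ty":0,"tz":-110,"yaw":0},
  {"grip":170,"tx":0,"ty":0,"tz":-170,"yaw":0},
  {"grip":170,"tx":0,"ty":0,"tz":-215,"yaw":-5},
  {"grip":170,"tx":0,"ty":40,"tz":-215,"yaw":-10},
  {"grip":170,"tx":5,"ty":90,"tz":-215,"yaw":-18},
  {"grip":170,"tx":10,"ty":145,"tz":-215,"yaw":-26},
  {"grip":170,"tx":20,"ty":200,"tz":-215,"yaw":-34},
  {"grip":170,"tx":25,"ty":255,"tz":-215,"yaw":-42},
  {"grip":170,"tx":32,"ty":310,"tz":-215,"yaw":-42},
  {"grip":170,"tx":38,"ty":357,"tz":-215,"yaw":-42},
  {"grip":170,"tx":38,"ty":357,"tz":-215,"yaw":-42},
])

```text
t: 40.4
ee_pos: [573.3, 42.8, 247.4]
ee_rot: [179.9, 0.1, 41.6]
contact_force: [-0.2, 0.1, -0.8]
width: 0.496
grasp_force: 25.0
```

Emit:
apply_moves([
  {"grip":170,"tx":0,"ty":0,"tz":40,"yaw":0},
  {"grip":170,"tx":0,"ty":0,"tz":58,"yaw":0},
  {"grip":170,"tx":0,"ty":0,"tz":58,"yaw":0},
])

```text
t: 40.78
ee_pos: [571.9, 49.1, 188.0]
ee_rot: [-179.9, 0.2, 42.0]
contact_force: [-0.7, 0.5, -1.5]
width: 0.498
grasp_force: 25.0
```

Run:
```python
from h import *
s=save("wrist","w21");print(s["t"],s["ee_pos"],s["ee_rot"],s["width"],s["grasp_force"],s["qpos"][6])
x,y,z=s["ee_pos"];bar('w21',x,y,z+30.4);print(rel(574,48,146.6))
```

```text
40.775 [571.93953392  49.06361406 188.02619263] [-1.79866429e+02  1.55720061e-01  4.20465648e+01] 0.4977634399401696 24.99946653842926 -58.458286184951625
bar [571.5  48.9] 3.5 [11.1  1.4]
(array([ 0.2,  1.6, 42.7]), 0)
```

Emit:
apply_moves([
  {"grip":170,"tx":0.4,"ty":1,"tz":15,"yaw":0},
  {"grip":170,"tx":0.4,"ty":1,"tz":25,"yaw":0},
  {"grip":170,"tx":0.4,"ty":1,"tz":31,"yaw":0},
  {"grip":170,"tx":0.4,"ty":1,"tz":36,"yaw":0},
  {"grip":170,"tx":0.4,"ty":1,"tz":40,"yaw":0},
  {"grip":170,"tx":0.4,"ty":1,"tz":43,"yaw":0},
])

```text
t: 41.58
ee_pos: [574.3, 47.7, 146.6]
ee_rot: [180.0, -0.0, 42.0]
contact_force: [1.4, 0.5, 11.1]
width: 0.495
grasp_force: 25.0
```

Emit:
apply_moves([
  {"grip":170,"tx":0,"ty":0,"tz":0,"yaw":8},
  {"grip":170,"tx":0,"ty":0,"tz":0,"yaw":17},
  {"grip":170,"tx":0,"ty":0,"tz":0,"yaw":26},
  {"grip":170,"tx":0,"ty":0,"tz":0,"yaw":35},
  {"grip":170,"tx":0,"ty":0,"tz":0,"yaw":44},
  {"grip":170,"tx":0,"ty":0,"tz":0,"yaw":53},
  {"grip":170,"tx":0,"ty":0,"tz":0,"yaw":62},
  {"grip":170,"tx":0,"ty":0,"tz":0,"yaw":71},
  {"grip":170,"tx":0,"ty":0,"tz":0,"yaw":80},
  {"grip":170,"tx":0,"ty":0,"tz":0,"yaw":88},
  {"grip":170,"tx":0,"ty":0,"tz":0,"yaw":91},
  {"grip":170,"tx":0,"ty":0,"tz":0,"yaw":91},
])

```text
t: 43.08
ee_pos: [574.3, 47.9, 146.7]
ee_rot: [-180.0, -0.0, -49.0]
contact_force: [-0.8, -0.2, -2.4]
width: 0.491
grasp_force: 25.0
```

Run:
```python
from h import *
s=save("wrist","w22");print(s["t"],s["ee_pos"],s["ee_rot"],s["width"],s["grasp_force"],s["wrist_torque"].round(2))
x,y,z=s["ee_pos"];bar('w22',x,y,177)
```

```text
43.075 [574.3022928   47.91908769 146.72674847] [-1.79987246e+02 -1.17694892e-02 -4.89752412e+01] 0.4913053424046679 24.99979466199875 [0.08 0.02 0.  ]
bar [573.5  48.3] 92.4 [10.9  1.4]
```

Emit:
apply_moves([
  {"grip":60,"tx":0,"ty":0,"tz":0,"yaw":0},
  {"grip":60,"tx":0,"ty":0,"tz":0,"yaw":0},
  {"grip":60,"tx":0,"ty":0,"tz":-50,"yaw":0},
  {"grip":60,"tx":0,"ty":0,"tz":-110,"yaw":0},
  {"grip":60,"tx":10,"ty":40,"tz":-150,"yaw":-10},
  {"grip":60,"tx":20,"ty":80,"tz":-150,"yaw":-20},
  {"grip":60,"tx":30,"ty":118,"tz":-150,"yaw":-30},
  {"grip":60,"tx":30,"ty":118,"tz":-150,"yaw":-40},
  {"grip":60,"tx":30,"ty":118,"tz":-150,"yaw":-49},
  {"grip":60,"tx":30,"ty":118,"tz":-150,"yaw":-49},
  {"grip":60,"tx":30,"ty":118,"tz":-150,"yaw":-49},
])

```text
t: 44.5
ee_pos: [504.8, -52.4, 296.7]
ee_rot: [180.0, -0.0, -0.2]
contact_force: [0.0, 0.4, 0.7]
width: 0.765
grasp_force: 0.0
```

Run:
```python
from h import *
s=save("wrist","w23",scale=1.25);print(s["t"],s["ee_pos"],s["ee_rot"])
for x,y in((574,48),(579,-36),(584,-120.4)): bar('w23',x,y,177)
gauge('w23')
```

```text
44.5 [504.84426235 -52.36731394 296.70626867] [ 1.79998043e+02 -8.10469066e-03 -2.10358404e-01]
bar [606.9  43.1] 92.9 [12.4  1. ]
bar [574.3  50.3] 92.7 [10.4  1. ]
bar [611.4 -35.4] 92.3 [6. 1.]
bar [578.9 -35.4] 92.0 [10.3  0.7]
bar [ 615.7 -107.2] 94.5 [4.6 0.9]
bar [ 585.2 -121.1] 92.9 [10.1  0.7]
red [504 137   5  12  36] [ 537.7 -277.3   62. ]
```

View pics/w23.png

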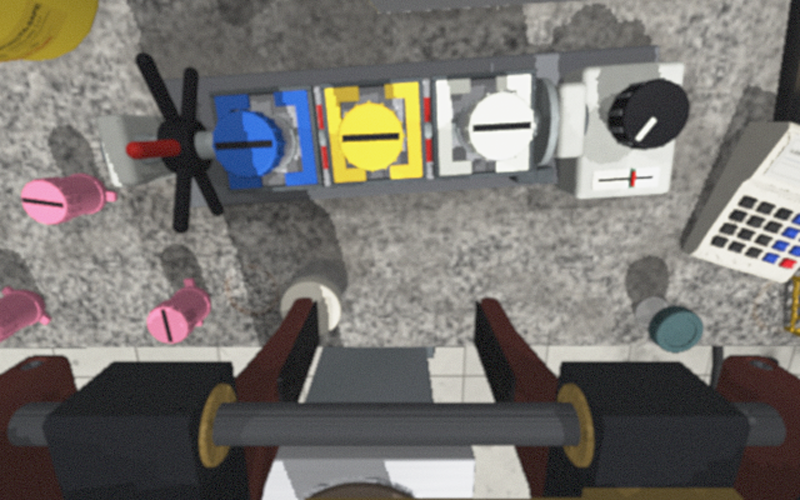

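All three pods sit in the mounts of their colour at (249,144), (371,136) and (502,126), with bars along the rotor. The pointer (632,178) covers the green band and the face is up. Handing in.

```bash
python3 -c "
from station import *
print(job_done())"
```

```text
the job is handed in; nothing more can be done
None
```

I handed the job in at about 45 s: face up, gauge pointer in the green band, and the blue, yellow and white pods each pushed home and locked in the mount of their own colour. No verdict came back; this is from my last camera check.

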